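# Fan three wood samples into a shingled row on the display tray

### The job

Set out the three wood samples as a shingled row along the middle of the display tray: first lay the dark blank flat and lengthwise against the red fence, then lay the reddish blank so that one end rests on the tray floor and the other covers about the last third of the dark one. Last, lift the pale blank out of the blue cradle, where only its ends are free, put it down in the middle of the cork pad and let go, then take it again the other way and lay it over the reddish blank in the same way. Work gently, without pressing hard on the tray or dropping a blank from any height, and leave everything else on the bench alone.

Things in the scene. Friction and masses are not known exactly. Their poses are not given: they have to be found in the camera images.
- tray: fixed plywood tray, outside 146 (x) by 182 mm (y), inside 130 by 162 mm; origin under its centre on the bench. Floor top 8 mm above the origin. The row runs along y: red fence, 26 mm above the floor, inner face at y = +81 mm; plain end wall, 16 mm above the floor, inner face at y = -81 mm; lips 4 mm above the floor along both long sides. Turned up to 15 degrees
- cradle: fixed blue cradle: foot 86 (x) by 44 mm (y), 12 mm high, with two cheeks 14 mm thick rising 12 mm above it, 58 mm apart along x. The pale blank lies between the cheeks (x along x), so its long sides are covered; its ends are free and overhang the foot by 10 mm in +y and -y. Origin under its centre
- pad: square cork pad, fixed on the bench, 110 x 110 x 4 mm; origin under its centre, top 4 mm above it
- dark: dark brown hardwood blank, a flat rectangular plate 54 mm wide (its x), 64 mm long (its y), 10 mm thick (z), about 28 g; origin at the centre of its underside, z up; a half turn about z makes no difference; starts flat on the bench, turned any way up to 25 degrees
- mid: reddish-brown (cherry) hardwood blank, a flat rectangular plate 54 mm wide (its x), 64 mm long (its y), 10 mm thick (z), about 28 g; origin at the centre of its underside, z up; a half turn about z makes no difference; starts flat on the bench, turned any way up to 25 degrees
- light: pale cream (maple) hardwood blank, a flat rectangular plate 54 mm wide (its x), 64 mm long (its y), 10 mm thick (z), about 28 g; origin at the centre of its underside, z up; a half turn about z makes no difference; starts in the blue cradle, its underside 12 mm above the bench
- plug: small pale wooden dowel plug standing on end among the task's things, 22 mm across, 18 mm high; origin under its centre; not part of the job
- sander: orange sanding block with a cork sole, 110 x 65 x 36 mm; origin under its centre; not part of the job
- glue: yellow glue bottle with red cap, 60 mm across, 130 mm high; origin under its centre; not part of the job
- jar: glass jar with a steel lid, 70 mm across, 80 mm high; origin under its centre; not part of the job
- pencil: flat green carpenter's pencil, 150 x 12 x 7 mm, lying along its x; origin under its centre; not part of the job
- clamp: steel bar clamp lying down, bar 200 mm along its x, jaws 80 mm to its +y, 22 mm high; origin under the middle of the bar; not part of the job
Mind the look-alikes: they are no part of the job. Of the things shaped like the pad, the cork one is meant.

How it is judged:
By the outcome, as a careful person would: the job done as asked, in the order asked, and still so for the second after the job is handed in, with the robot touching nothing.
It also fails if it takes over 72 s, if anything falls off the work surface, if the arm or the gripper's body presses on something with over 40 N, if the wrist force passes 120 N, or if a joint passes its speed limit or range.

### The arm

A 7-joint arm with a two-finger parallel gripper is mounted at the origin on the work surface. World frame = base frame: x ahead of the robot, y to its left, z up, the work surface at z = 0. Lengths are in m, angles in rad, forces in N, time in s.
With the tool pointing down it reaches from about 0.425 to 0.925 m from the base axis. Payload 6.8 kg.
Tool frame: the origin (TCP) lies midway between the tips of the shut fingers; the grasp point (between the pads) lies r.grasp_offset behind it (r.grasp_offset is the distance from the TCP to the grasp point, in m); z points along the fingers, y is the direction in which the jaws open and shut (so a half turn about z gives the same grasp; the last joint's range is limited). The gripper opens to 85 mm and grips with 20 to 120 N. Pads are 22 mm wide; open, the fingers measure 114 mm over their backs; the gripper's body (76 mm by 85 mm) begins 54 mm behind the grasp point. The pads swing forward as they close: fully open they stand 13 mm farther back than shut.
Start: joints at [-1.209, 0.477, 0.022, 1.555, -0.011, 1.109, -0.083], TCP at [0.306, 0.602, 0.231] pointing down, gripper open.
Joint ranges: [-2.96, 2.96], [-0.34, 2.1], [-1.41, 1.46], [0.24, 2.44], [-1.37, 4.51], [0.17, 1.92], [-2.96, 2.96]. Speed limits (rad/s): [2.39, 2.39, 3.14, 3.14, 3.14, 3.14, 3.14].

### API

Orientations are given as a rotation vector (axis times angle).
In Python, from bench import r gives the robot as it stands. The module is installed in compiled form; this text tells all that it offers.
- The arm moves only by the tool send_rows, never from a script. Its argument "moves" is one flat list of numbers, 4 for each row, row after row: the shift along the tool's x, y, z in mm, then the turn about the tool's z in degrees. A call has 1 to 8 rows; each row is the pose to reach, as a shift and turn from the pose commanded when the call began, along the tool's axes at that moment; what a row does not reach only later rows make up. A row lasts 1/8 s, in which the tool goes at most 62.5 mm and 10.7 degrees, less where a joint would pass 70% of its speed; a pose out of reach is approached as far as the arm can. A call with a gripper value outside its range is refused whole. "hand" is the closure, from 0 (fully open) to 1 (shut), set as the call begins (left out, the last holds). The fingers move at their own pace and stop on an object; "newtons" is the grip in N (left out, the last holds). Time passes only in rows, so rows that repeat a pose let the fingers close. It gives the time, the measured TCP pose, the force and the opening at its end, in the units of the state.
- r.get_obs(): the state, without advancing time (a new reading comes with each control period).
- r.grab_frame(name): name is "side" or "top"; returns a dict with "img" (420x560x3 uint8, red, green, blue), "mtx" (3x3 intrinsics, pixels), "world_to_cam" (4x4, takes a point from world to camera coordinates). Camera axes: x right, y up, looking along -z (the intrinsics and any distortion apply to the point x, -y, -z); pixel columns grow to the right and rows downward; lengths in m; the calibration is good to about 2 mm. A picture is of the moment at which its call begins. There is no depth.
- r.hand_in(): hands the job in, once; it reports no verdict.
The state is a dict: "clock": time; "joints": joint angles; "qvel": joint speeds; "tau": joint torques, N m; "tcp_pos": TCP position; "orientation": TCP orientation; "contact_force": force on the tool from outside, world axes, zero at the start; "moment": the same for the moment, N m; "grip_width": finger opening in m.
Only numpy, scipy, OpenCV 4.12 (cv2) and the standard library are available. Lean on these libraries where they do the work, as an engineer would, in place of code of your own. Each camera call takes 0.05 s, during which the arm holds its last target.

## Working session

There is one attempt and no reset: what is moved stays moved. The work goes in short steps, Python scripts to look and compute and a tool call to move; the robot and the scene stay as the last step left them, time stands still between calls to the robot, and variables do not carry over. Pictures are saved under pics/ and viewed, and the job is handed in when it is done.

Besides the shell and the picture viewer there is one more tool, called after "Emit:" by a JSON object that holds its "method" and its "body", one argument or row to a line. send_rows: Moves the arm, as the interface text tells. Its arguments: {"type":"object","properties":{"moves":{"type":"array"},"hand":{"type":"number"},"newtons":{"type":"number"}},"required":["moves"]}

```bash
mkdir -p pics; ls
python3 - <<'E'
from bench import r
import cv2
print(r.get_obs(), r.grasp_offset)
for n in ("side","top"):
    f=r.grab_frame(n); cv2.imwrite(f"pics/{n}0.png",f["img"][:,:,::-1]); print(n,f["mtx"].tolist(),f["world_to_cam"].tolist(),[k for k in f])
E
```

```text
pics
{'clock': 0.0, 'joints': array([-1.20909995,  0.4778562 ,  0.0223697 ,  1.55644928, -0.01150018,
        1.10932674, -0.08311019]), 'qvel': array([-0.0009416 ,  0.00272865,  0.00105971,  0.00142912,  0.00041247,
        0.00087136, -0.00126399]), 'tau': array([ 1.11934041e-04, -5.96461165e+01,  1.60801973e+00, -2.81199038e+01,
        1.24711587e-02,  9.51997878e-03, -9.81219159e-06]), 'tcp_pos': array([0.30533363, 0.60131771, 0.23028962]), 'orientation': array([-7.31142323e-01, -3.05502965e+00,  2.96675021e-03]), 'contact_force': array([0.02700985, 0.61010314, 0.10300473]), 'moment': array([ 0.00573833,  0.01460409, -0.04405693]), 'grip_width': 0.08551967222533581} 0.0187
side [[500.7543396552652, 0.0, 276.0572463990905], [0.0, 500.7543396552652, 204.927606138599], [0.0, 0.0, 1.0]] [[0.999887425211845, -0.0098351771078518, 0.011331645709411073, -0.5292265896239645], [-0.0006264331702529106, 0.7271920092198342, 0.6864338200499037, -0.06599111195232941], [-0.014991480404204042, -0.6863636434267754, 0.7271039846522729, -1.321887924045907], [0.0, 0.0, 0.0, 1.0]] ['img', 'mtx', 'world_to_cam']
top [[408.47301162428494, 0.0, 284.5538381854027], [0.0, 408.47301162428494, 212.46504459145248], [0.0, 0.0, 1.0]] [[-0.012674130343320425, -0.9999039874917998, 0.005601983402278336, 0.012213275518650977], [0.9893644413914155, -0.011728260251118115, 0.14498430957084452, -0.5382047396616599], [-0.14490468774436863, 0.00737995321671633, 0.9894180955289964, -1.3111038382219506], [0.0, 0.0, 0.0, 1.0]] ['img', 'mtx', 'world_to_cam']
```

View pics/top0.png

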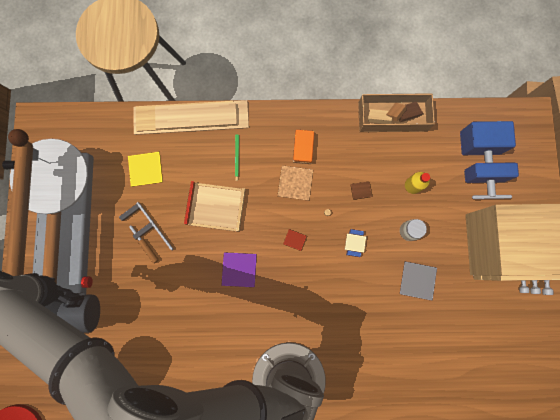

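View pics/side0.png

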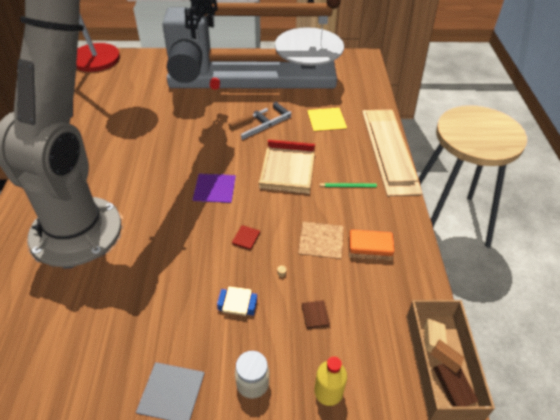

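```bash
cat > h.py <<'E'
import numpy as np, cv2
from bench import r
def P(f):
    W=np.array(f["world_to_cam"]); D=np.diag([1,-1,-1.]); return np.array(f["mtx"])@D@W[:3]
def px(f,p):
    q=P(f)@np.append(p,1); return q[:2]/q[2]
def rect(f,x0,y0,w,h,z,s=0.0005):
    # metric view: col = (y0+h - y)/s (left = +y), row=(x0+w-x)/s ; up=+x
    M=P(f); H=np.c_[M[:,0],M[:,1],M[:,2]*z+M[:,3]]
    A=np.array([[0,-s,x0+w],[-s,0,y0+h],[0,0,1.]])
    return cv2.warpPerspective(f["img"],H@A,(int(h/s),int(w/s)),flags=cv2.INTER_CUBIC|cv2.WARP_INVERSE_MAP)
def loc(f,uv,z):
    M=P(f); H=np.c_[M[:,0],M[:,1],M[:,2]*z+M[:,3]]; q=np.linalg.solve(H,[*uv,1]); return q[:2]/q[2]
E
python3 - <<'E'
from h import *
fs={n:r.grab_frame(n) for n in("top","side")}
np.save("f0.npy",fs,allow_pickle=True)
T={"tray":((217,207),(289,170),.012,.24),"pad":((296,183),(321,240),.004,.16),"cradle":((356,242),(238,301),.022,.16),"dark":((361,190),(315,314),.01,.12),"mid":((295,239),(246,237),.01,.12),"plug":((328,212),(282,271),.018,.08)}
for k,(a,b,z,w) in T.items():
    p=loc(fs["top"],a,z); q=loc(fs["side"],b,z); print(k,p.round(4),q.round(4))
    ims=[cv2.resize(rect(fs[n],p[0]-w/2,p[1]-w/2,w,w,z),(380,380)) for n in fs]
    cv2.imwrite(f"pics/r_{k}.png",np.hstack(ims)[:,:,::-1])
ims=[cv2.imread(f"pics/r_{k}.png") for k in T]
cv2.imwrite("pics/all.png",cv2.resize(np.vstack([np.hstack(ims[0:2]),np.hstack(ims[2:4]),np.hstack(ims[4:6])]),(800,600)))
E
```

```text
tray [0.5636 0.2333] [0.5694 0.2212]
pad [ 0.6451 -0.0352] [ 0.6458 -0.0379]
cradle [ 0.439  -0.2302] [ 0.4392 -0.2336]
dark [ 0.6169 -0.2562] [ 0.6156 -0.261 ]
mid [ 0.4524 -0.0284] [ 0.4509 -0.0327]
plug [ 0.5413 -0.1406] [ 0.5421 -0.1465]
```

View pics/all.png

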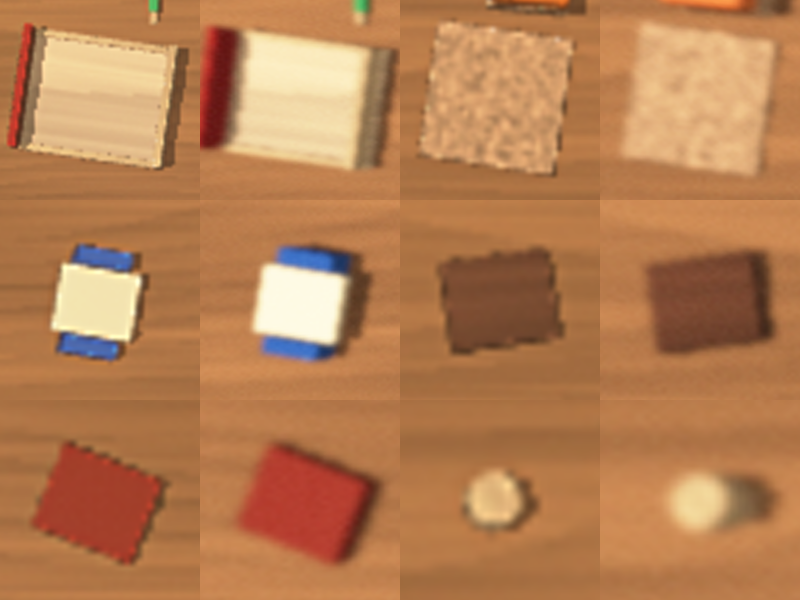

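```bash
cat > fit.py <<'E'
from h import *
from scipy.optimize import minimize
U=8
def box(x0,x1,y0,y1,z0,z1): return np.array([[x,y,z] for x in(x0,x1) for y in(y0,y1) for z in(z0,z1)])/1000.
B=lambda z=0:[box(-27,27,-32,32,z,z+10)]
models={"dark":B(),"mid":B(),"light":B(12),"pad":[box(-55,55,-55,55,0,4)],
"tray":[box(-73,73,-91,91,0,12),box(-73,73,81,91,0,34),box(-73,73,-91,-81,0,24)],
"fence":[box(-73,73,81,91,8,34)]}
def pose(pts,p):
    c,s=np.cos(p[2]),np.sin(p[2]); R=np.array([[c,-s,0],[s,c,0],[0,0,1]]); return pts@R.T+[p[0],p[1],0]
def win(f,c,m):
    u,v=px(f,[c[0],c[1],.01]); return int(u-m),int(v-m),2*m
def mask(f,k,w):
    u,v,n=w; im=f["img"][max(v,0):v+n,max(u,0):u+n]; im=cv2.resize(im,None,fx=U,fy=U,interpolation=cv2.INTER_CUBIC).astype(float)
    R,G,Bl=im[...,0],im[...,1],im[...,2]; S=R+G+Bl+1
    red=(R/S>.55)
    if k=="mid": m=red
    elif k=="fence": m=red
    elif k=="dark": m=(R<135)&(Bl/R>.3)
    elif k=="light": m=(Bl>140)&(R>150)
    elif k=="pad": m=(Bl>95)&(R>150)
    elif k=="tray": m=((Bl>105)&(R>130))|red
    return m.astype(np.uint8)
def render(f,k,p,w):
    u,v,n=w; im=np.zeros((n*U,n*U),np.uint8)
    for b in models[k]:
        q=np.array([px(f,x) for x in pose(b,p)])-[u,v]
        q=((q+.5)*U-.5); h=cv2.convexHull(q.astype(np.float32)); cv2.fillConvexPoly(im,np.round(h*16).astype(np.int32),1,shift=4)
    return im
def fit(f,k,c,m=30,th=(0,.2,-.2),z=None):
    w=win(f,c,m); M=mask(f,k,w)
    n,l,st,ce=cv2.connectedComponentsWithStats(M)
    if k!="tray":
        i=1+np.argmax(st[1:,4]); M=(l==i).astype(np.uint8)
    best=None
    for t in th:
        g=lambda p:float((render(f,k,(p[0]/1e3,p[1]/1e3,p[2]/100),w)!=M).sum())/U/U
        x0=np.array([c[0]*1e3,c[1]*1e3,t*100])
        s=np.array([x0,x0+[8,0,0],x0+[0,8,0],x0+[0,0,15]])
        o=minimize(g,x0,method="Nelder-Mead",options=dict(initial_simplex=s,xatol=.05,fatol=.02,maxiter=300))
        if best is None or o.fun<best.fun: best=o
    p=best.x; p=np.array([p[0]/1e3,p[1]/1e3,p[2]/100])
    return p,best.fun,M.sum()/U/U,M,render(f,k,p,w)
E
python3 - <<'E'
from fit import *
fs=np.load("f0.npy",allow_pickle=True).item()
C={"tray":(.566,.228,55),"fence":(.56,.31,35),"pad":(.645,-.036,32),"light":(.439,-.232,18),"dark":(.616,-.258,20),"mid":(.451,-.03,20)}
rows=[]
for k,c in C.items():
    im=[]
    for n in fs:
        cc=c
        if k=="fence": cc=(c[0],c[1],c[2])
        if k=="fence":
            # window around fence, origin start at tray
            import fit as F
            w0=F.win; F.win=lambda f,c_,m:w0(f,(.575,.31),m); p,e,a,M,Rr=F.fit(fs[n],k,(.566,.228),35); F.win=w0
        else: p,e,a,M,Rr=fit(fs[n],k,c,c[2])
        print(k,n,p[:2].round(4),"deg",np.degrees(p[2]).round(2),"mis",round(e,1),"area",round(a,1))
        v=np.dstack([M*255,Rr*255,M*0]); im.append(cv2.resize(v,(190,190)))
    rows.append(np.hstack(im))
cv2.imwrite("pics/fit.png",np.vstack([np.hstack(rows[:2]),np.hstack(rows[2:4]),np.hstack(rows[4:])]))
E
```

```text
tray top [0.5669 0.2405] deg -8.06 mis 600.4 area 2408.9
tray side [0.5672 0.2607] deg -7.9 mis 809.3 area 2493.9
fence top [0.5677 0.2403] deg -7.47 mis 70.4 area 149.3
fence side [0.5681 0.2411] deg -6.34 mis 66.4 area 351.5
pad top [ 0.6484 -0.032 ] deg -8.4 mis 132.6 area 888.0
pad side [ 0.6469 -0.0308] deg -8.65 mis 52.4 area 1382.8
light top [ 0.4375 -0.227 ] deg -11.34 mis 26.1 area 304.5
light side [ 0.4359 -0.2254] deg -10.45 mis 46.8 area 619.0
dark top [ 0.6168 -0.2572] deg 8.08 mis 18.7 area 321.3
dark side [ 0.6159 -0.2612] deg 6.15 mis 34.4 area 630.7
mid top [ 0.4509 -0.0269] deg -21.59 mis 13.3 area 302.4
mid side [ 0.4497 -0.0276] deg -19.33 mis 39.8 area 427.5
```

View pics/fit.png

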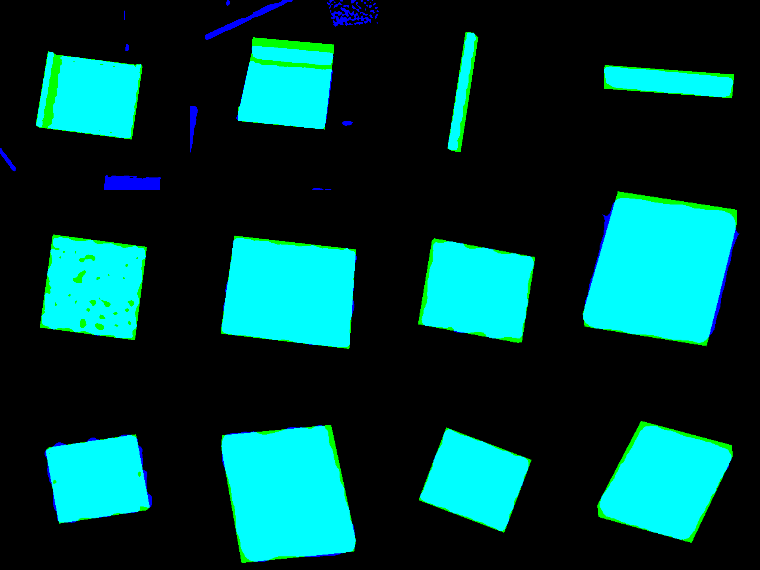

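```bash
cat >> fit.py <<'E'
_m0=mask
def mask(f,k,w):
    M=_m0(f,k,w)
    if k=="tray":
        M=cv2.morphologyEx(M,cv2.MORPH_OPEN,np.ones((12,12),np.uint8))
        M=cv2.morphologyEx(M,cv2.MORPH_CLOSE,np.ones((65,65),np.uint8))
        n,l,st,ce=cv2.connectedComponentsWithStats(M); i=1+np.argmax(st[1:,4]); M=(l==i).astype(np.uint8)
        cs,_=cv2.findContours(M,cv2.RETR_EXTERNAL,cv2.CHAIN_APPROX_NONE); M=cv2.drawContours(M*0,cs,-1,1,-1)
    return M
E
python3 - <<'E'
from fit import *
fs=np.load("f0.npy",allow_pickle=True).item()
im=[]
for n in fs:
    p,e,a,M,Rr=fit(fs[n],"tray",(.566,.228),48); print(n,p[:2].round(4),np.degrees(p[2]).round(2),e,a)
    f=fs[n];w=win(f,(.566,.228),48); u,v,N=w
    I=cv2.resize(f["img"][v:v+N,u:u+N],None,fx=4,fy=4,interpolation=cv2.INTER_CUBIC)[:,:,::-1].copy()
    for b in models["tray"]+[box(-65,65,-81,81,8,8)]:
        q=((np.array([px(f,x) for x in pose(b,p)])-[u,v]+.5)*4-.5); h=cv2.convexHull(q.astype(np.float32)); cv2.polylines(I,[np.round(h).astype(int)],True,(255,0,0),1)
    im.append(I)
cv2.imwrite("pics/tray.png",np.hstack(im))
E
```

```text
top [0.5672 0.2401] -7.59 114.140625 2351.515625
side [0.5679 0.2603] -7.96 265.421875 2195.609375
```

View pics/tray.png

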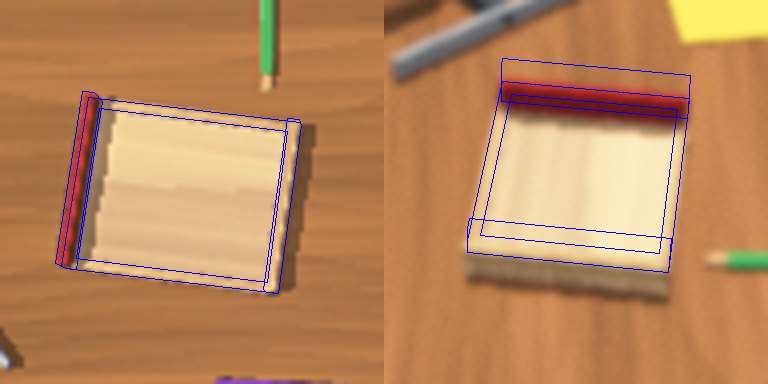

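```bash
cat > g.py <<'E'
import sys
from h import *
from scipy.spatial.transform import Rotation as Ro
OBJ={"tray":(.568,.2405,-7.7),"dark":(.6165,-.258,7.5),"mid":(.4505,-.027,-20.8),"light":(.4368,-.2262,-11),"pad":(.6477,-.0315,-8.5)}
def at(o,x,y):
    X,Y,t=OBJ[o]; t=np.radians(t); return np.array([X+(x*np.cos(t)-y*np.sin(t))/1e3,Y+(x*np.sin(t)+y*np.cos(t))/1e3])
def go(xy,zmm,head):
    o=r.get_obs(); R=Ro.from_rotvec(o["orientation"]).as_matrix()
    d=R.T@(np.array([*xy,zmm/1e3])-o["tcp_pos"])*1e3
    cur=np.degrees(np.arctan2(R[1,1],R[0,1])); t=-(head-cur)
    t=(t+180)%360-180
    print("xy",np.round(xy,4),"shift",d.round(1),"turn",round(t,1),"cur head",round(cur,1),"q",o["joints"].round(2),"tilt",(R[:2,2]).round(4))
E
python3 - <<'E'
from g import *
go(at("dark",0,0),120,7.5)
E
```

```text
xy [ 0.6165 -0.258 ] shift [-666.5 -625.5  111.4] turn 55.6 cur head 63.1 q [-1.21  0.48  0.02  1.56 -0.01  1.11 -0.08] tilt [-0.0004 -0.001 ]
```

Possible mix-ups in the top view:
- **Dark blank:** (361,190). The dark offcuts in the bin at (410,112) could be mistaken for it.
- **Reddish blank:** (295,239). The brown piece in the bin at (400,108) looks similar.
- **Pale blank:** (356,242), in the blue cradle. The alternatives are the plug at (328,212) and the pale piece in the bin at (378,112).
- **Cork pad:** the speckled tan one at (296,183). The others are yellow (145,168), purple (239,270) and grey (418,280).

The rectified crops match my choices: the plates measure 54x64 mm and the pad is the speckled cork one.

Emit:
{"method": "send_rows", "body": {
  "moves": [-667,-626,90,56,-667,-626,90,56,-667,-626,90,56,-667,-626,90,56,-667,-626,90,56,-667,-626,90,56,-667,-626,90,56,-667,-626,90,56],
  "hand": 0.2,
  "newtons": 20
}}

```text
clock: 1.2
tcp_pos: [0.4754, 0.1322, 0.1824]
orientation: [2.079, 2.355, 0.001]
contact_force: [0.8, -0.5, -0.3]
grip_width: 0.0681
```

```bash
python3 -c "
from g import *
go(at('dark',0,0),80,7.5)"
```

```text
xy [ 0.6165 -0.258 ] shift [-404.8   91.7  102.3] turn -0.4 cur head 7.1 q [-0.73  0.24  0.39  2.05 -0.12  0.86 -0.15] tilt [0.0006 0.0005]
```

Emit:
{"method": "send_rows", "body": {
  "moves": [-405,92,102,0,-405,92,102,0,-405,92,102,0,-405,92,102,0,-405,92,102,0,-405,92,102,0,-405,92,102,0,-405,92,102,0]
}}

```text
clock: 2.2
tcp_pos: [0.6151, -0.2623, 0.0791]
orientation: [2.087, 2.347, -0.005]
contact_force: [-0.6, -0.6, 0.4]
grip_width: 0.0685
```

```bash
python3 -c "
from g import *
go(at('dark',0,0),3,7.5)
for n in ('top','side'):
    f=r.grab_frame(n); u,v=px(f,[.6165,-.258,.01]).astype(int)
    cv2.imwrite(f'pics/d_{n}.png',cv2.resize(f['img'][v-45:v+45,u-45:u+45],(400,400),interpolation=cv2.INTER_CUBIC)[:,:,::-1])
cv2.imwrite('pics/d.png',np.hstack([cv2.imread('pics/d_top.png'),cv2.imread('pics/d_side.png')]))
"
```

```text
xy [ 0.6165 -0.258 ] shift [ 4.3  2.1 76.1] turn -0.8 cur head 6.7 q [ 0.03  0.66  0.4   1.71 -0.33  0.84  0.69] tilt [-0.0015 -0.003 ]
```

View pics/d.png

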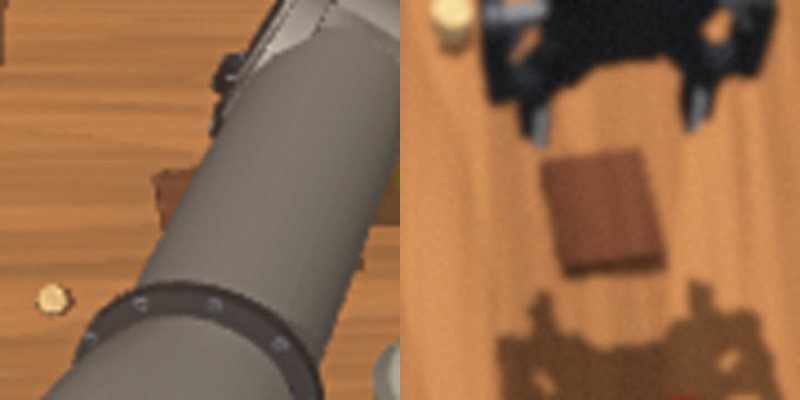

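Emit:
{"method": "send_rows", "body": {
  "moves": [4,2,20,-1,4,2,40,-1,4,2,55,-1,4,2,55,-1]
}}

```text
clock: 2.8
tcp_pos: [0.6163, -0.2515, 0.0233]
orientation: [-2.057, -2.37, 0.002]
contact_force: [-0.9, -0.5, -1.1]
grip_width: 0.0682
```

```bash
cat > v.py <<'E'
from g import *
def view(name,p,m=45,ns=("top","side")):
    im=[]
    for n in ns:
        f=r.grab_frame(n); u,v=px(f,p).astype(int)
        im.append(cv2.resize(f['img'][max(v-m,0):v+m,max(u-m,0):u+m],(400,400),interpolation=cv2.INTER_CUBIC)[:,:,::-1])
    cv2.imwrite(f'pics/{name}.png',np.hstack(im))
E
python3 -c "
from v import *
go(at('dark',0,0),0,7.5)
view('d2',[.6165,-.258,.01])
"
```

```text
xy [ 0.6165 -0.258 ] shift [-6.5 -0.7 23.3] turn 0.6 cur head 8.1 q [ 0.04  0.73  0.36  1.73 -0.35  0.75  0.72] tilt [-0.0033  0.001 ]
```

View pics/d2.png

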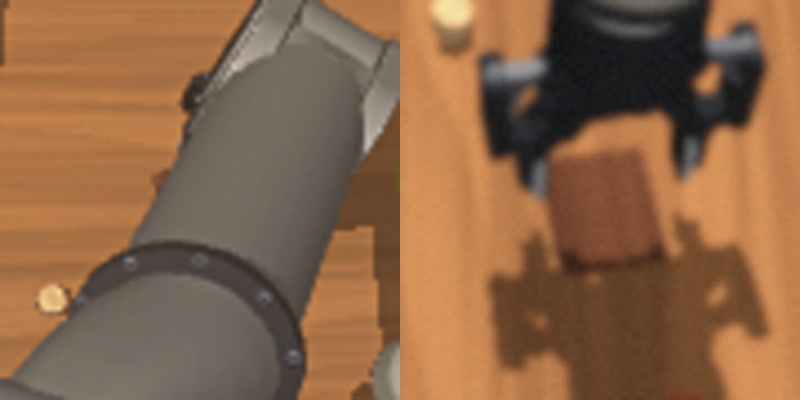

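Emit:
{"method": "send_rows", "body": {
  "moves": [-6,-1,6,0,-6,-1,12,0,-6,-1,18,0,-6,-1,22,0,-6,-1,22,0]
}}

```text
clock: 3.52
tcp_pos: [0.6173, -0.2582, 0.0028]
orientation: [-2.059, -2.372, 0.0]
contact_force: [-0.8, -0.6, -0.5]
grip_width: 0.0685
```

```bash
python3 -c "
from v import *
go(at('dark',0,0),0,7.5)
view('d3',[.6165,-.258,.01],30)
print(r.get_obs()['contact_force'])
"
```

```text
xy [ 0.6165 -0.258 ] shift [ 0.3 -0.7  2.8] turn 0.6 cur head 8.1 q [ 0.06  0.76  0.35  1.73 -0.37  0.72  0.74] tilt [-0.0007  0.0003]
[-0.65764416 -0.15880082  0.24148965]
```

View pics/d3.png

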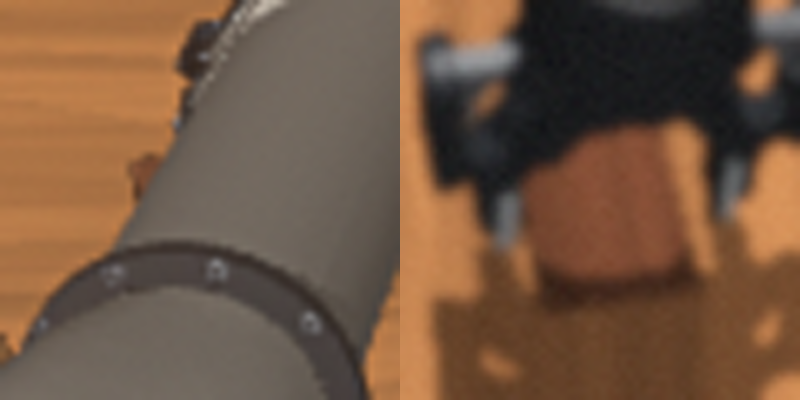

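Emit:
{"method": "send_rows", "body": {
  "moves": [0,0,3,0,0,0,3,0,0,0,3,0,0,0,3,0],
  "hand": 1,
  "newtons": 25
}}

```text
clock: 4.12
tcp_pos: [0.6179, -0.2586, 0.0011]
orientation: [2.059, 2.372, 0.001]
contact_force: [-1.3, 1.0, 5.8]
grip_width: 0.0529
```

```bash
python3 -c "
from v import *
go(at('dark',0,0),0,7.5)
view('d4',[.6165,-.258,.01],30)
"
```

```text
xy [ 0.6165 -0.258 ] shift [ 0.8 -1.3  1.1] turn 0.6 cur head 8.1 q [ 0.06  0.76  0.35  1.73 -0.37  0.71  0.74] tilt [ 0.0009 -0.0001]
```

View pics/d4.png

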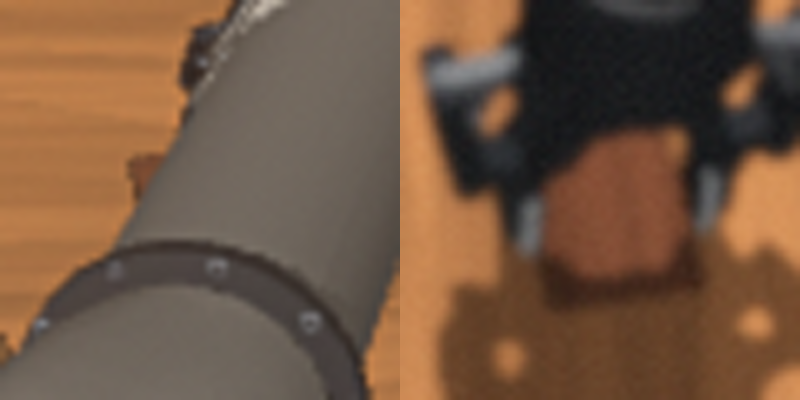

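Emit:
{"method": "send_rows", "body": {
  "moves": [0,0,-5,0,0,0,-20,0,0,0,-45,0,0,0,-70,0,0,0,-80,0,0,0,-80,0]
}}

```text
clock: 4.97
tcp_pos: [0.6179, -0.2586, 0.0812]
orientation: [2.058, 2.371, 0.001]
contact_force: [0.8, 0.0, -0.6]
grip_width: 0.0535
```

```bash
python3 -c "
from v import *
go(at('tray',0,48),90,-7.7)
o=r.get_obs(); view('d5',o['tcp_pos'],45)
"
```

```text
xy [0.5744 0.2881] shift [547.3  33.8  -9.1] turn 15.8 cur head 8.1 q [ 0.03  0.66  0.4   1.71 -0.32  0.84  0.71] tilt [ 0.0015 -0.0004]
```

View pics/d5.png

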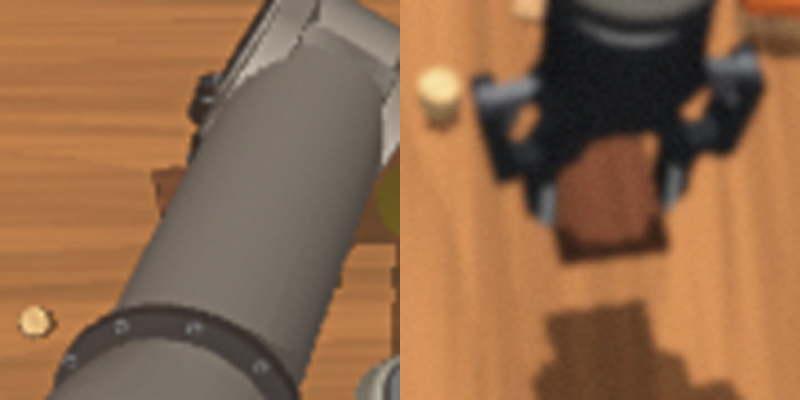

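```bash
python3 -c "
from v import *
f=r.grab_frame('side'); o=r.get_obs(); u,v=px(f,o['tcp_pos']).astype(int)
c=o['tcp_pos'][:2]; t=np.radians(8.1)
for a in [(160,262),(267,247)]:
    w=loc(f,(u-45+(a[0]+.5)/400*90-.5,v-45+(a[1]+.5)/400*90-.5),o['tcp_pos'][2]-.001)
    d=(w-c)*1e3; print(w, d[0]*np.cos(t)+d[1]*np.sin(t), -d[0]*np.sin(t)+d[1]*np.cos(t))
"
```

```text
[ 0.59321471 -0.2912611 ] -28.100202912786195 -29.557064038902777
[ 0.64564624 -0.28304856] 24.965408489054482 -28.814122195947295
```

Emit:
{"method": "send_rows", "body": {
  "moves": [60,4,-9,2,120,8,-9,6,180,12,-9,10,240,16,-9,14,300,20,-9,16,360,24,-9,16,420,28,-9,16,480,31,-9,16]
}}

```text
clock: 6.12
tcp_pos: [0.5799, 0.2229, 0.0885]
orientation: [-2.369, -2.063, 0.002]
contact_force: [-0.0, 0.1, 0.3]
grip_width: 0.0534
```

Emit:
{"method": "send_rows", "body": {
  "moves": [25,0,0,0,45,0,0,0,45,0,0,0]
}}

```text
clock: 6.5
tcp_pos: [0.5872, 0.2659, 0.0889]
orientation: [2.369, 2.063, -0.001]
contact_force: [0.1, -0.4, -0.9]
grip_width: 0.0531
```

```bash
python3 -c "
from v import *
go(at('tray',0,41),90,-7.7)
o=r.get_obs(); view('d6',o['tcp_pos'],70)
"
```

```text
xy [0.5735 0.2811] shift [ 13.2 -15.7  -1.1] turn -0.2 cur head -7.9 q [-0.86  0.63  0.48  1.77 -0.37  0.83 -0.35] tilt [-0.0001 -0.0005]
```

View pics/d6.png

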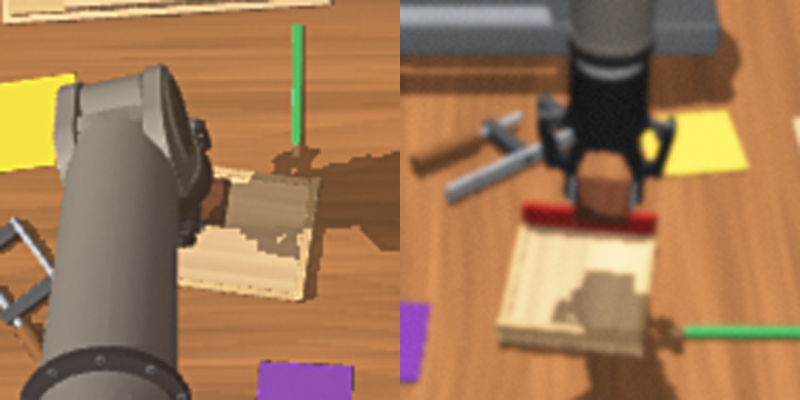

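Emit:
{"method": "send_rows", "body": {
  "moves": [10,-16,0,0,10,-16,20,0,10,-16,40,0,10,-16,55,0,10,-16,65,0,10,-16,72,0,10,-16,75,0,10,-16,75,0]
}}

```text
clock: 7.6
tcp_pos: [0.5726, 0.2779, 0.0145]
orientation: [2.369, 2.063, 0.001]
contact_force: [-0.5, 0.3, -0.8]
grip_width: 0.0529
```

```bash
python3 -c "
from v import *
go(at('tray',0,41),9,-7.7)
o=r.get_obs(); view('d7',o['tcp_pos'],50);print(o['contact_force'])
"
```

```text
xy [0.5735 0.2811] shift [3.3 0.4 5.5] turn -0.2 cur head -7.9 q [-0.85  0.72  0.42  1.81 -0.43  0.7  -0.33] tilt [0.0003 0.0002]
[-0.48690023  0.27967219 -0.82124385]
```

View pics/d7.png

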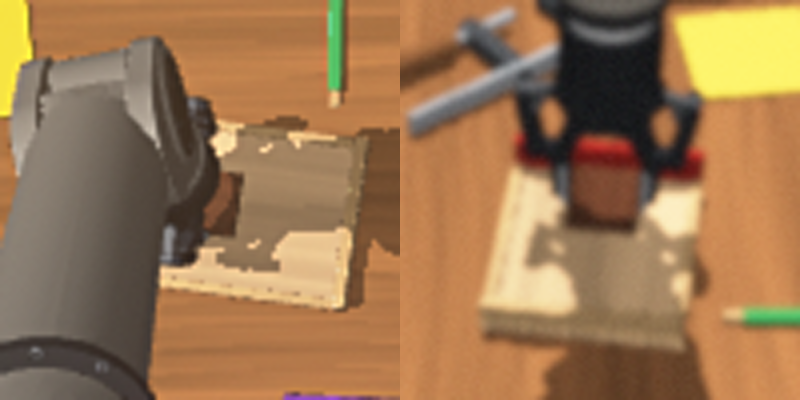

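Emit:
{"method": "send_rows", "body": {
  "moves": [0,0,2,0,0,0,4,0,2,0,4.5,0,4,0,4.5,0]
}}

```text
clock: 8.2
tcp_pos: [0.573, 0.282, 0.0098]
orientation: [-2.369, -2.063, 0.0]
contact_force: [0.1, -0.1, -0.2]
grip_width: 0.0532
```

Emit:
{"method": "send_rows", "body": {
  "moves": [1,0,0,0,2,0,0,0]
}}

```text
clock: 8.45
tcp_pos: [0.5733, 0.2839, 0.0099]
orientation: [2.369, 2.063, 0.0]
contact_force: [-0.5, -0.2, 0.1]
grip_width: 0.0533
```

Emit:
{"method": "send_rows", "body": {
  "moves": [1,0,0,0,2,0,0,0]
}}

```text
clock: 8.7
tcp_pos: [0.5735, 0.2853, 0.0098]
orientation: [2.37, 2.062, -0.001]
contact_force: [-1.4, -2.1, 1.0]
grip_width: 0.053
```

Emit:
{"method": "send_rows", "body": {
  "moves": [1,0,0,0,1,0,0,0]
}}

```text
clock: 8.95
tcp_pos: [0.5734, 0.2854, 0.0097]
orientation: [2.37, 2.061, -0.003]
contact_force: [-1.1, -4.5, 2.0]
grip_width: 0.0524
```

Emit:
{"method": "send_rows", "body": {
  "moves": [-0.3,0,0.7,0,-0.3,0,1,0]
}}

```text
clock: 9.2
tcp_pos: [0.5736, 0.2854, 0.0091]
orientation: [2.37, 2.061, -0.002]
contact_force: [-2.6, -6.1, 6.9]
grip_width: 0.0534
```

Emit:
{"method": "send_rows", "body": {
  "moves": [-0.5,0,-0.3,0,-0.5,0,-0.3,0,-0.5,0,-0.3,0],
  "hand": 0.25
}}

```text
clock: 9.57
tcp_pos: [0.5737, 0.2869, 0.0092]
orientation: [-2.368, -2.064, -0.001]
contact_force: [0.1, 1.0, 0.5]
grip_width: 0.0643
```

Emit:
{"method": "send_rows", "body": {
  "moves": [0,0,-10,0,0,0,-30,0,0,0,-60,0,0,0,-80,0,-60,0,-80,0,-120,0,-80,-4,-180,0,-80,-8,-240,-20,-80,-13],
  "hand": 0.2
}}

```text
clock: 10.58
tcp_pos: [0.522, 0.0494, 0.0903]
orientation: [2.117, 2.318, 0.003]
contact_force: [0.6, -1.4, 0.3]
grip_width: 0.0683
```

```bash
python3 -c "
from v import *
go(at('mid',0,-20),80,-20.8)
view('d8',[.568,.24,.01],50)
fs={n:r.grab_frame(n) for n in('top','side')}; np.save('f1.npy',fs,allow_pickle=True)
"
```

```text
xy [ 0.4434 -0.0457] shift [-87.6 -86.9  10.1] turn 26.0 cur head 5.2 q [-0.56  0.45  0.44  2.06 -0.29  0.69  0.16] tilt [ 0.0031 -0.0002]
```

View pics/d8.png

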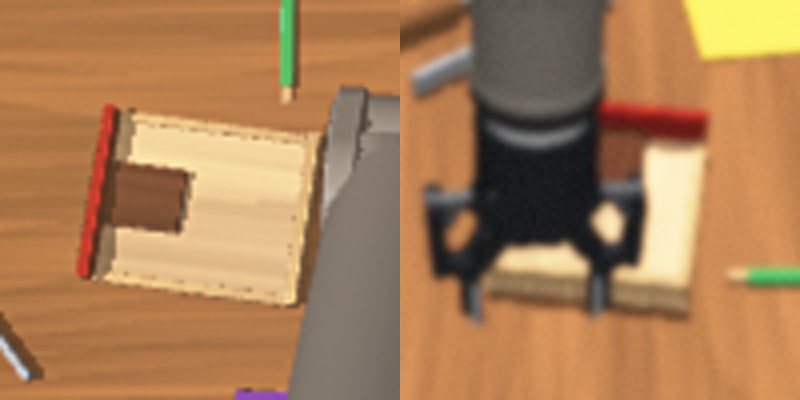

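```bash
python3 -c "
from fit import *
import fit as F
fs=np.load('f1.npy',allow_pickle=True).item()
F.models['dark']=[box(-27,27,-32,32,8,18)]
p,e,a,M,R=F.fit(fs['top'],'dark',(.574,.288),17,th=(-.13,))
print(p[:2],np.degrees(p[2]),e,a)
w=(np.load('f1.npy',allow_pickle=True)) 
T=np.array([.5672,.2401]);t=np.radians(-7.6); d=(p[:2]-T)*1e3
print(d[0]*np.cos(t)+d[1]*np.sin(t), -d[0]*np.sin(t)+d[1]*np.cos(t))
cv2.imwrite('pics/x.png',cv2.resize(np.dstack([M*255,R*255,M*0]),(400,400)))
"
```

```text
[0.57448496 0.29017155] -8.267495351804733 87.0 329.234375
0.5986803126163878 50.59517560001755
```

View pics/x.png

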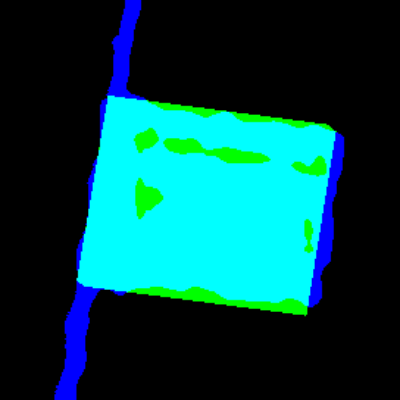

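Emit:
{"method": "send_rows", "body": {
  "moves": [-45,-45,5,10,-88,-87,10,20,-88,-87,10,26,-88,-87,10,26,-88,-87,10,26]
}}

```text
clock: 11.4
tcp_pos: [0.4436, -0.0422, 0.0794]
orientation: [2.583, 1.787, 0.002]
contact_force: [-0.1, -0.1, 0.4]
grip_width: 0.0685
```

```bash
python3 -c "
from v import *
go(at('mid',0,-20),30,-20.8)
view('m1',[.45,-.027,.01],40)
"
```

```text
xy [ 0.4434 -0.0457] shift [-3.4  0.9 49.4] turn 0.2 cur head -20.6 q [-0.52  0.38  0.57  2.25 -0.37  0.6  -0.04] tilt [0.0013 0.0002]
```

View pics/m1.png

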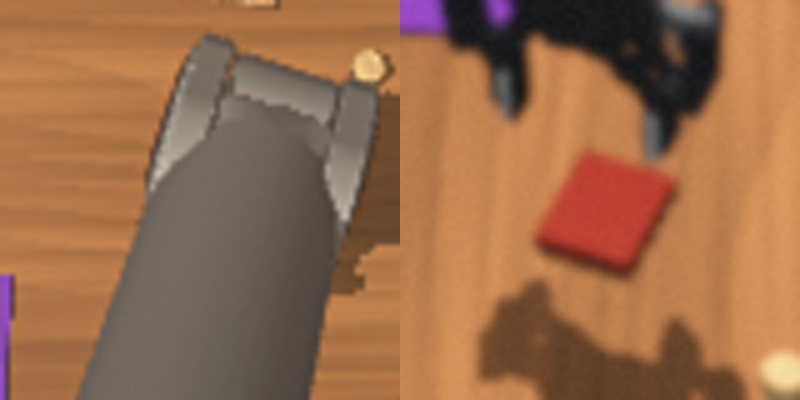

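Emit:
{"method": "send_rows", "body": {
  "moves": [-3,1,20,0,-3,1,40,0,-3,1,52,0,-3,1,60,0,-3,1,62,0,-3,1,62,0]
}}

```text
clock: 12.25
tcp_pos: [0.4423, -0.0469, 0.0174]
orientation: [2.588, 1.781, 0.001]
contact_force: [-0.7, -0.4, -0.1]
grip_width: 0.0685
```

```bash
python3 -c "
from v import *
go(at('mid',0,-20),3,-20.8)
view('m2',[.45,-.027,.01],30)
"
```

```text
xy [ 0.4434 -0.0457] shift [ 1.5  0.6 14.4] turn -0.1 cur head -20.9 q [-0.4   0.5   0.45  2.27 -0.49  0.46  0.08] tilt [0.0004 0.0001]
```

View pics/m2.png

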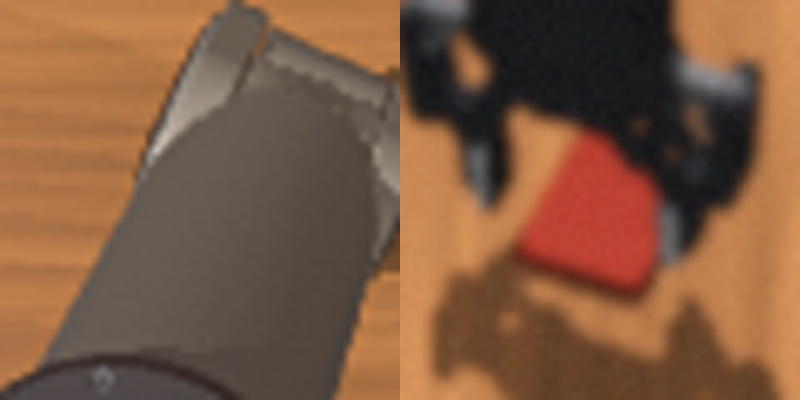

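Emit:
{"method": "send_rows", "body": {
  "moves": [1,2,4,0,1,2,8,0,1,2,12,0,1,2,14,0,1,2,14,0]
}}

```text
clock: 12.98
tcp_pos: [0.4441, -0.0467, 0.0029]
orientation: [-2.588, -1.781, 0.001]
contact_force: [0.3, -0.6, 0.5]
grip_width: 0.0682
```

```bash
python3 -c "
from v import *
go(at('mid',0,-20),3,-20.8)
view('m3',[.45,-.027,.01],30)
"
```

```text
xy [ 0.4434 -0.0457] shift [ 0.7 -1.  -0.1] turn -0.1 cur head -20.9 q [-0.37  0.54  0.42  2.27 -0.52  0.43  0.1 ] tilt [-0.0005 -0.    ]
```

View pics/m3.png

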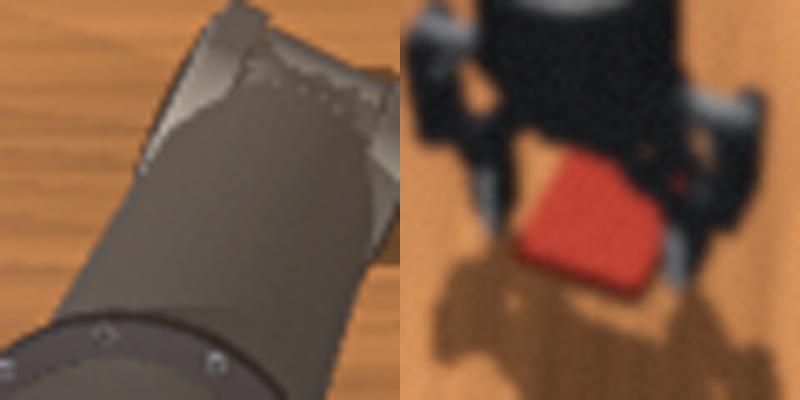

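Emit:
{"method": "send_rows", "body": {
  "moves": [0,0,2,0,0,0,2,0,0,0,2,0,0,0,2,0],
  "hand": 1,
  "newtons": 20
}}

```text
clock: 13.58
tcp_pos: [0.4445, -0.0466, 0.0013]
orientation: [2.588, 1.781, 0.001]
contact_force: [-0.2, 0.5, 6.6]
grip_width: 0.0534
```

Emit:
{"method": "send_rows", "body": {
  "moves": [0,0,-5,0,0,0,-20,0,0,0,-40,0,0,0,-60,0,0,0,-70,0,0,0,-70,0]
}}

```text
clock: 14.32
tcp_pos: [0.4447, -0.0464, 0.0718]
orientation: [2.587, 1.781, 0.002]
contact_force: [0.9, -0.1, -0.4]
grip_width: 0.0529
```

```bash
python3 -c "
from v import *
go(at('tray',0,-14),75,-7.7)
o=r.get_obs(); view('m4',o['tcp_pos'],40)
"
```

```text
xy [0.5661 0.2266] shift [298.4  16.   -2.9] turn -13.2 cur head -20.9 q [-0.5   0.4   0.57  2.25 -0.39  0.58 -0.01] tilt [0.0016 0.0004]
```

View pics/m4.png

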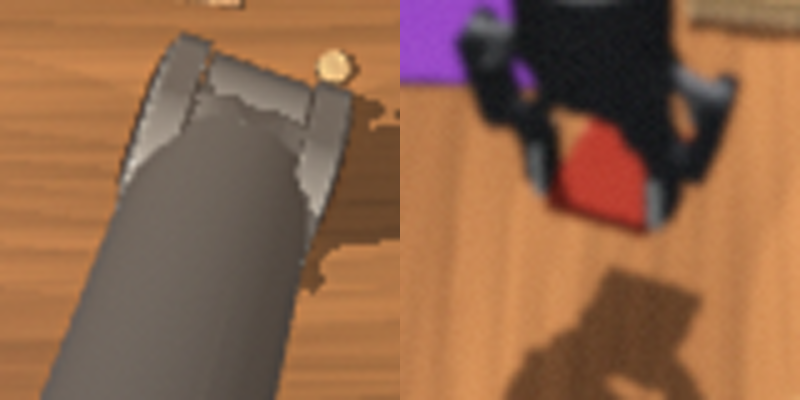

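```bash
cat >> v.py <<'E'
def off(pts,m,head,dz=-.001):
    f=r.grab_frame('side'); o=r.get_obs(); u,v=px(f,o['tcp_pos']).astype(int)
    c=o['tcp_pos'][:2]; t=np.radians(head)
    for a in pts:
        w=loc(f,(u-m+(a[0]+.5)/400*2*m-.5,v-m+(a[1]+.5)/400*2*m-.5),o['tcp_pos'][2]+dz)
        d=(w-c)*1e3; print('xoff',round(d[0]*np.cos(t)+d[1]*np.sin(t),1),'yoff', round(-d[0]*np.sin(t)+d[1]*np.cos(t),1))
E
python3 -c "
from v import *
off([(153,205),(245,234)],40,-20.9)
f=r.grab_frame('side');o=r.get_obs();u,v=px(f,o['tcp_pos']).astype(int)
cv2.imwrite('pics/m5.png',cv2.resize(f['img'][v-20:v+20,u-20:u+20],(600,600),interpolation=cv2.INTER_CUBIC)[:,:,::-1])"
```

```text
xoff -23.7 yoff -7.9
xoff 26.3 yoff -9.1
```

View pics/m5.png

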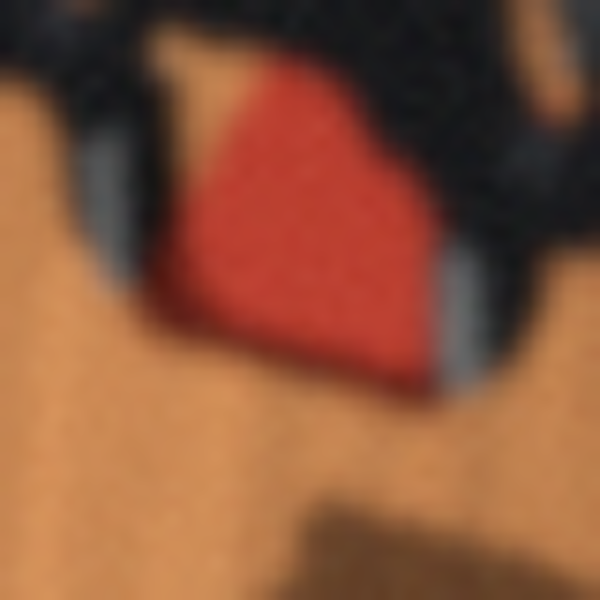

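```bash
python3 -c "
from v import *
go(at('tray',0,-17),60,-7.7)"
```

```text
xy [0.5657 0.2237] shift [296.   17.4  10.5] turn -13.2 cur head -20.9 q [-0.5   0.4   0.56  2.25 -0.39  0.58 -0.01] tilt [-0.0011 -0.0001]
```

Emit:
{"method": "send_rows", "body": {
  "moves": [50,3,0,-3,100,6,0,-7,150,9,0,-11,200,12,0,-13,250,15,0,-13,285,17,5,-13,296,17,10,-13,296,17,10,-13]
}}

```text
clock: 15.52
tcp_pos: [0.5649, 0.2231, 0.0599]
orientation: [-2.369, -2.063, 0.004]
contact_force: [0.3, -0.6, -0.4]
grip_width: 0.0534
```

Emit:
{"method": "send_rows", "body": {
  "moves": [0,0,0,0,0,0,0,0]
}}

```text
clock: 15.78
tcp_pos: [0.5657, 0.2221, 0.0614]
orientation: [2.372, 2.06, -0.001]
contact_force: [0.4, -0.1, 0.1]
grip_width: 0.0533
```

```bash
python3 -c "
from v import *
go(at('tray',0,-17),25,-7.7)"
```

```text
xy [0.5657 0.2237] shift [ 1.6 -0.2 36.4] turn -0.3 cur head -8.0 q [-0.82  0.62  0.47  1.87 -0.4   0.74 -0.27] tilt [-0.0002 -0.0004]
```

Emit:
{"method": "send_rows", "body": {
  "moves": [2,0,10,0,2,0,20,0,2,0,30,0,2,0,36,0,2,0,36,0]
}}

```text
clock: 16.4
tcp_pos: [0.5657, 0.2255, 0.0244]
orientation: [-2.369, -2.063, 0.002]
contact_force: [0.2, -0.1, 0.1]
grip_width: 0.0532
```

```bash
python3 -c "
from v import *
go(at('tray',0,-17),19,-7.7)
o=r.get_obs(); view('m6',o['tcp_pos'],40)
"
```

```text
xy [0.5657 0.2237] shift [-1.9  0.3  5.4] turn -0.2 cur head -7.9 q [-0.8   0.67  0.43  1.88 -0.43  0.68 -0.25] tilt [-0.001  -0.0006]
```

View pics/m6.png

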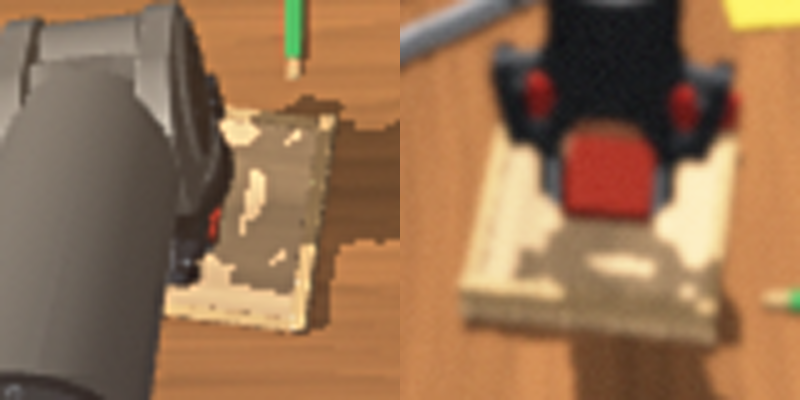

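Emit:
{"method": "send_rows", "body": {
  "moves": [-2,0,1.5,0,-2,0,3,0,-2,0,4.5,0,-2,0,5,0]
}}

```text
clock: 17.0
tcp_pos: [0.5658, 0.2238, 0.02]
orientation: [-2.369, -2.063, 0.0]
contact_force: [-0.4, 0.0, -1.1]
grip_width: 0.0534
```

Emit:
{"method": "send_rows", "body": {
  "moves": [0,0,1,0,0,0,2,0]
}}

```text
clock: 17.25
tcp_pos: [0.5659, 0.2237, 0.0184]
orientation: [-2.369, -2.063, -0.0]
contact_force: [-1.7, -0.6, 4.0]
grip_width: 0.0535
```

Emit:
{"method": "send_rows", "body": {
  "moves": [0,0,1,0,0,0,2,0]
}}

```text
clock: 17.5
tcp_pos: [0.5659, 0.2236, 0.0163]
orientation: [2.37, 2.062, 0.0]
contact_force: [-1.3, -1.3, 4.4]
grip_width: 0.0533
```

Emit:
{"method": "send_rows", "body": {
  "moves": [0,0,1,0,0,0,2,0,0,0,3,0]
}}

```text
clock: 17.88
tcp_pos: [0.5659, 0.2232, 0.0133]
orientation: [2.37, 2.062, -0.0]
contact_force: [-1.5, -2.3, 5.5]
grip_width: 0.053
```

Emit:
{"method": "send_rows", "body": {
  "moves": [0,0,0.7,0,0,0,1.3,0,0,0,1.3,0]
}}

```text
clock: 18.25
tcp_pos: [0.5659, 0.2231, 0.012]
orientation: [2.37, 2.062, -0.001]
contact_force: [-0.8, -2.6, 5.1]
grip_width: 0.0535
```

```bash
python3 -c "
from v import *
o=r.get_obs(); view('m7',o['tcp_pos'],30);print(o['tcp_pos'],o['contact_force'])
"
```

```text
[0.5659126  0.22310248 0.01195016] [-0.75047954 -2.64436459  5.12995361]
```

View pics/m7.png

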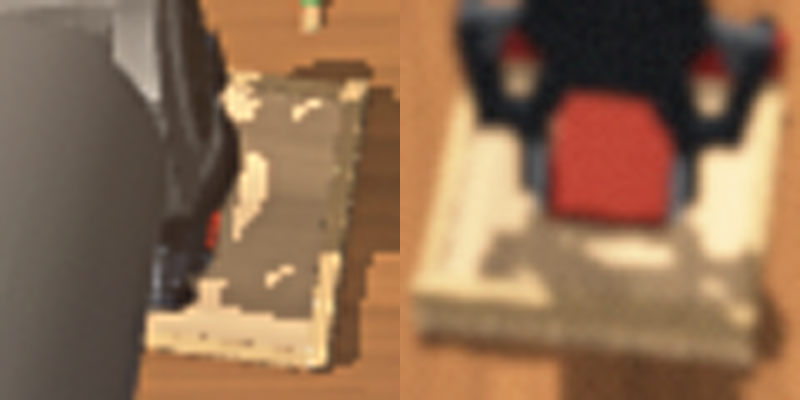

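Emit:
{"method": "send_rows", "body": {
  "moves": [0,0,0.5,0,0,0,0.8,0]
}}

```text
clock: 18.6
tcp_pos: [0.5659, 0.2231, 0.0112]
orientation: [2.37, 2.062, -0.001]
contact_force: [-2.0, -2.6, 5.3]
grip_width: 0.0532
```

Emit:
{"method": "send_rows", "body": {
  "moves": [0,0,0.4,0,0,0,0.4,0]
}}

```text
clock: 18.85
tcp_pos: [0.566, 0.223, 0.0108]
orientation: [2.37, 2.062, -0.0]
contact_force: [-1.4, -1.9, 5.9]
grip_width: 0.0533
```

Emit:
{"method": "send_rows", "body": {
  "moves": [0,0,0.4,0,0,0,0.7,0]
}}

```text
clock: 19.1
tcp_pos: [0.5659, 0.223, 0.0104]
orientation: [2.37, 2.062, -0.001]
contact_force: [-2.9, -2.4, 9.8]
grip_width: 0.0532
```

Emit:
{"method": "send_rows", "body": {
  "moves": [0,0,0.4,0,0,0,0.4,0]
}}

```text
clock: 19.35
tcp_pos: [0.566, 0.223, 0.0104]
orientation: [2.37, 2.062, -0.0]
contact_force: [-3.7, -3.8, 13.0]
grip_width: 0.0531
```

Emit:
{"method": "send_rows", "body": {
  "moves": [0,0,-0.6,0,0,0,-0.6,0]
}}

```text
clock: 19.6
tcp_pos: [0.566, 0.2231, 0.0105]
orientation: [2.37, 2.062, -0.0]
contact_force: [-1.6, -1.9, 8.0]
grip_width: 0.053
```

Emit:
{"method": "send_rows", "body": {
  "moves": [0,0,0,0,0,0,0,0,0,0,0,0],
  "hand": 0.25
}}

```text
clock: 19.98
tcp_pos: [0.5657, 0.224, 0.0099]
orientation: [-2.369, -2.063, 0.0]
contact_force: [-0.2, -0.1, -0.1]
grip_width: 0.0639
```

Emit:
{"method": "send_rows", "body": {
  "moves": [0,0,-5,0,0,0,-20,0,0,0,-50,0,0,0,-80,0,-60,0,-80,0,-120,-15,-80,10,-180,-30,-80,20,-240,-45,-80,30],
  "hand": 0.12
}}

```text
clock: 20.98
tcp_pos: [0.4879, -0.0093, 0.0913]
orientation: [-2.827, -1.371, -0.003]
contact_force: [0.5, 0.0, -0.4]
grip_width: 0.0751
```

```bash
python3 -c "
from v import *
go(at('light',0,0),80,-101)
view('m8',[.568,.24,.01],45)
fs={n:r.grab_frame(n) for n in('top','side')}; np.save('f2.npy',fs,allow_pickle=True)
"
```

```text
xy [ 0.4368 -0.2262] shift [-201.9   94.2   11. ] turn 62.7 cur head -38.3 q [-0.64  0.44  0.67  2.15 -0.44  0.68 -0.35] tilt [0.0019 0.001 ]
```

View pics/m8.png

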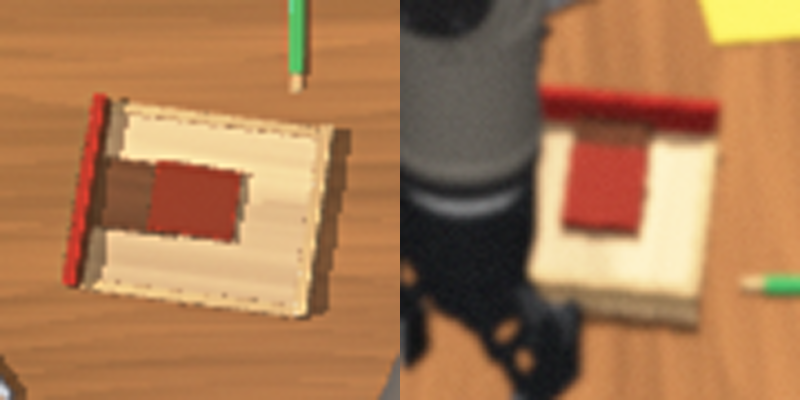

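```bash
cat > chk.py <<'E'
from fit import *
import fit as F
T=np.array([.5672,.2401]);t=np.radians(-7.7)
def tilt(a,ylow):
    # low bottom edge at ylow, floor z=8; coordinates in tray frame
    b=box(-27,27,0,64,0,10); c,s=np.cos(a),np.sin(a); R=np.array([[1,0,0],[0,c,-s],[0,s,c]]); return b@R.T+[0,ylow,.008]
E
python3 -c "
from chk import *
fs=np.load('f2.npy',allow_pickle=True).item()
for n in ('top','side'):
    f=fs[n]; I=cv2.resize(f['img'],None,fx=1,fy=1)
    u,v=px(f,[.566,.225,.02]).astype(int); w=(u-25,v-25,50)
    M=F._m0(f,'mid',w); nn,l,st,ce=cv2.connectedComponentsWithStats(M)
    i=l[25*8,25*8]; M=(l==i).astype(np.uint8)
    for Tc in ((.5672,.2401),):
      def ren(p):
        im=np.zeros((400,400),np.uint8)
        q=np.array([px(f,x) for x in pose(tilt(.237,p[1]/1e3)+[p[0]/1e3,0,0],(*Tc,p[2]/100))])-w[:2]
        h=cv2.convexHull(((q+.5)*8-.5).astype(np.float32)); cv2.fillConvexPoly(im,np.round(h*16).astype(np.int32),1,shift=4); return im
      x0=np.array([0,-24,-13.4]); o=minimize(lambda p:float((ren(p)!=M).sum()),x0,method='Nelder-Mead',options=dict(initial_simplex=[x0,x0+[5,0,0],x0+[0,5,0],x0+[0,0,10]]))
      print(n,o.x,o.fun/64,M.sum()/64)
      cv2.imwrite(f'pics/y{n}.png',np.dstack([M*255,ren(o.x)*255,M*0]))
cv2.imwrite('pics/y.png',np.hstack([cv2.imread('pics/ytop.png'),cv2.imread('pics/yside.png')]))
"
```

```text
top [  2.02616703 -24.79474246 -14.66815409] 34.984375 287.171875
side [  0.85988887 -23.06810488  -6.29555225] 69.640625 295.734375
```

View pics/y.png

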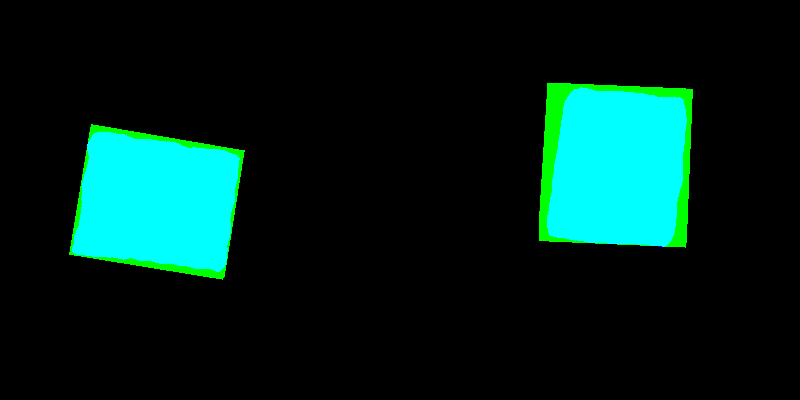

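Emit:
{"method": "send_rows", "body": {
  "moves": [-50,23,3,10,-100,46,6,20,-150,70,10,30,-202,94,11,40,-202,94,11,50,-202,94,11,60,-202,94,11,63,-202,94,11,63]
}}

```text
clock: 22.18
tcp_pos: [0.4398, -0.2237, 0.0793]
orientation: [-3.128, 0.292, -0.001]
contact_force: [-0.5, 0.6, 0.4]
grip_width: 0.0751
```

Emit:
{"method": "send_rows", "body": {
  "moves": [0,0,0,0,0,0,0,0]
}}

```text
clock: 22.42
tcp_pos: [0.4386, -0.2245, 0.0792]
orientation: [-3.127, 0.297, -0.001]
contact_force: [-0.0, 0.2, -0.7]
grip_width: 0.0754
```

```bash
python3 -c "
from v import *
go(at('light',0,0),35,-101)
view('l1',[.437,-.226,.02],40)
"
```

```text
xy [ 0.4368 -0.2262] shift [-1.5  2.  44.2] turn 0.2 cur head -100.8 q [-0.35  0.58  0.92  2.15 -0.7   0.74 -0.73] tilt [0.0004 0.0003]
```

View pics/l1.png

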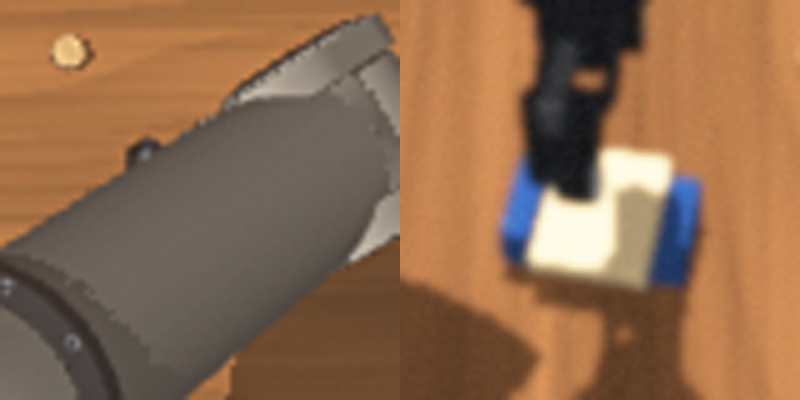

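Emit:
{"method": "send_rows", "body": {
  "moves": [-1,1,15,0,-1,1,30,0,-1,1,42,0,-1,1,46,0,-1,1,46,0],
  "hand": 0.0
}}

```text
clock: 23.15
tcp_pos: [0.4368, -0.2258, 0.0328]
orientation: [3.127, -0.3, -0.001]
contact_force: [0.4, -0.1, 0.4]
grip_width: 0.0854
```

```bash
python3 -c "
from v import *
go((.4385,-.225),6,-101)
view('l2',[.437,-.226,.02],30)
"
```

```text
xy [ 0.4385 -0.225 ] shift [ 1.5 -1.1 26.8] turn 0.1 cur head -100.9 q [-0.27  0.64  0.81  2.17 -0.79  0.66 -0.65] tilt [-0.0006  0.    ]
```

View pics/l2.png

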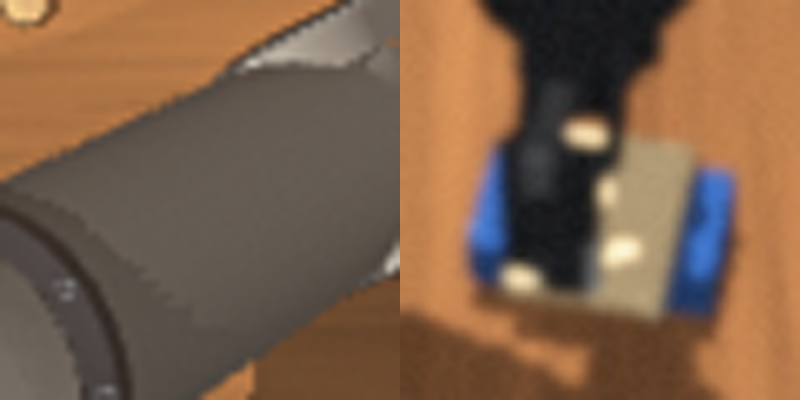

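Emit:
{"method": "send_rows", "body": {
  "moves": [3,-1,5,0,3,-1,10,0,3,-1,15,0,3,-1,18,0,3,-1,18,0]
}}

```text
clock: 23.88
tcp_pos: [0.4399, -0.2252, 0.0149]
orientation: [-3.127, 0.299, 0.001]
contact_force: [0.0, -0.3, 0.4]
grip_width: 0.085
```

```bash
python3 -c "
from v import *
go((.4395,-.225),6,-101)
view('l3',[.437,-.226,.02],30)
"
```

```text
xy [ 0.4395 -0.225 ] shift [-0.5 -0.1  8.9] turn 0.1 cur head -100.9 q [-0.24  0.67  0.77  2.17 -0.83  0.63 -0.63] tilt [-0.0005  0.0002]
```

View pics/l3.png

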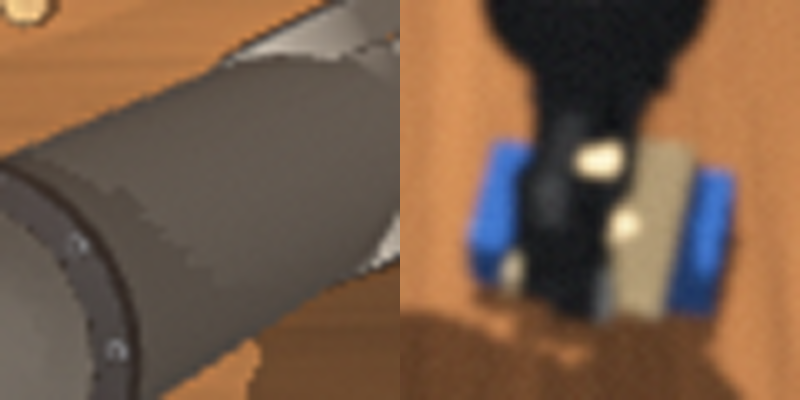

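Emit:
{"method": "send_rows", "body": {
  "moves": [0,0,3,0,0,0,6,0,0,0,8,0,0,0,8,0]
}}

```text
clock: 24.48
tcp_pos: [0.44, -0.2252, 0.007]
orientation: [-3.127, 0.299, 0.001]
contact_force: [0.6, -0.5, -0.3]
grip_width: 0.0855
```

Emit:
{"method": "send_rows", "body": {
  "moves": [0,0,0,0,0,0,0,0,0,0,0,0,0,0,0,0],
  "hand": 1,
  "newtons": 25
}}

```text
clock: 24.98
tcp_pos: [0.4402, -0.2253, 0.0073]
orientation: [-3.127, 0.299, -0.0]
contact_force: [-1.0, 0.4, 5.2]
grip_width: 0.063
```

Emit:
{"method": "send_rows", "body": {
  "moves": [0,0,-4,0,0,0,-12,0,0,0,-25,0,0,0,-45,0,0,0,-65,0,0,0,-65,0]
}}

```text
clock: 25.72
tcp_pos: [0.4412, -0.2256, 0.0737]
orientation: [3.127, -0.298, 0.005]
contact_force: [0.1, -0.3, -0.3]
grip_width: 0.0635
```

```bash
python3 -c "
from v import *
go(at('pad',0,0),70,-97)
go(at('pad',0,0),70,-97.7)
o=r.get_obs();view('l4',o['tcp_pos'],40)
"
```

```text
xy [ 0.6477 -0.0315] shift [ 166.1 -229.6    4.1] turn -3.9 cur head -100.9 q [-0.34  0.59  0.9   2.15 -0.71  0.73 -0.72] tilt [ 0.0029 -0.0008]
xy [ 0.6477 -0.0315] shift [ 166.1 -229.6    4.1] turn -3.2 cur head -100.9 q [-0.34  0.59  0.9   2.15 -0.71  0.73 -0.72] tilt [ 0.0029 -0.0008]
```

View pics/l4.png

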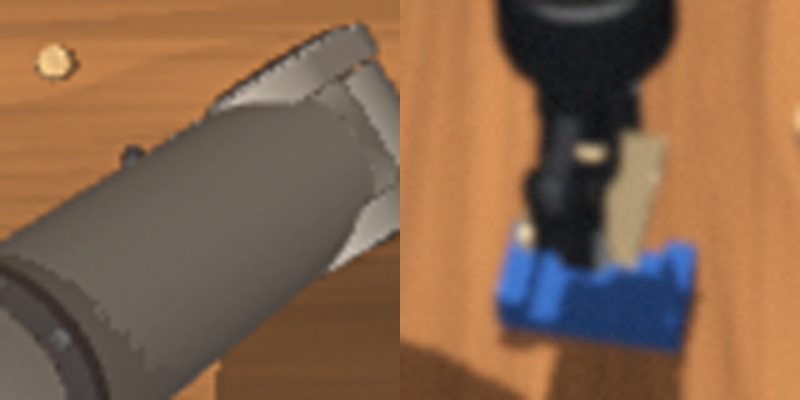

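Emit:
{"method": "send_rows", "body": {
  "moves": [30,-45,0,-1,62,-88,0,-3,94,-130,0,-3,125,-172,0,-3,150,-210,0,-3,163,-231,0,-3,163,-231,0,-3,163,-231,0,-3]
}}

```text
clock: 26.82
tcp_pos: [0.6427, -0.0306, 0.0715]
orientation: [3.133, -0.219, -0.002]
contact_force: [0.2, -1.1, -0.8]
grip_width: 0.0633
```

Emit:
{"method": "send_rows", "body": {
  "moves": [0,0,10,0,0,0,20,0,0,0,20,0]
}}

```text
clock: 27.2
tcp_pos: [0.6429, -0.0295, 0.0509]
orientation: [-3.134, 0.218, 0.003]
contact_force: [-0.2, -0.3, -0.1]
grip_width: 0.0636
```

```bash
python3 -c "
from v import *
go((.646,-.0305),10,-97.7)
o=r.get_obs();view('l5',[.647,-.031,.01],45)
"
```

```text
xy [ 0.646  -0.0305] shift [ 3.3  0.5 40.9] turn -0.3 cur head -98.0 q [-0.61  0.82  0.84  1.8  -0.77  0.89 -1.12] tilt [-0.0022  0.0002]
```

View pics/l5.png

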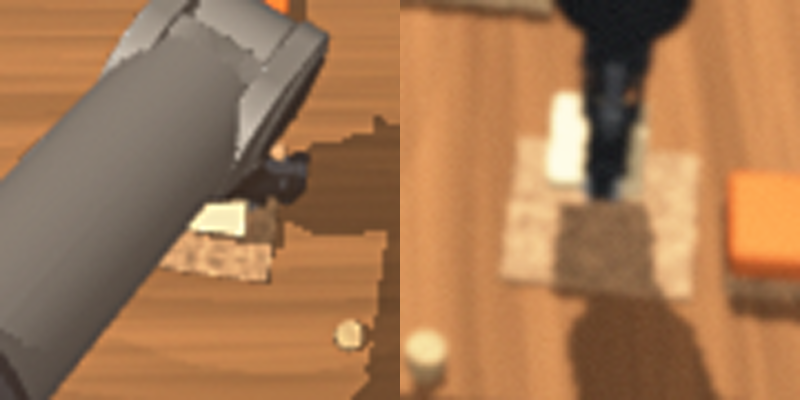

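```bash
python3 -c "
from v import *
f=r.grab_frame('top');u,v=px(f,[.647,-.031,.01]).astype(int)
T=lambda a:(u-45+(a[0]+.5)/400*90-.5,v-45+(a[1]+.5)/400*90-.5)
o=r.get_obs()
for a in [(244,236),(247,203)]:
  print(loc(f,T(a),o['tcp_pos'][2]+.012))
print('padcorner',loc(f,T((269,283)),.004),at('pad',-55,-55))
f=r.grab_frame('side');u,v=px(f,[.647,-.031,.01]).astype(int)
for a in [(150,186),(148,180),(155,92),(245,192)]: print('side',loc(f,T(a),o['tcp_pos'][2]+.012))
print(o['tcp_pos'])
"
```

```text
[ 0.60912761 -0.05717134]
[ 0.63391563 -0.05986748]
padcorner [ 0.58442537 -0.0789805 ] [ 0.58517461 -0.07776635]
side [ 0.61048105 -0.0632059 ]
side [ 0.60960549 -0.05882153]
side [0.61733844 0.00801674]
side [ 0.66317238 -0.06758531]
[ 0.64402242 -0.02948263  0.05224623]
```

Emit:
{"method": "send_rows", "body": {
  "moves": [4,0,8,0,7,0.5,18,0,7,0.5,28,0,7,0.5,38,0,7,0.5,44,0,7,0.5,47,0,7,0.5,47,0]
}}

```text
clock: 28.28
tcp_pos: [0.6508, -0.0307, 0.0051]
orientation: [-3.134, 0.217, 0.0]
contact_force: [-0.0, -0.1, -0.3]
grip_width: 0.0635
```

Emit:
{"method": "send_rows", "body": {
  "moves": [0,0,1,0,0,0,2,0]
}}

```text
clock: 28.52
tcp_pos: [0.651, -0.0307, 0.0034]
orientation: [-3.134, 0.217, -0.001]
contact_force: [0.5, 0.3, 0.3]
grip_width: 0.0634
```

Emit:
{"method": "send_rows", "body": {
  "moves": [0,0,1,0,0,0,2,0]
}}

```text
clock: 28.78
tcp_pos: [0.6509, -0.0307, 0.0011]
orientation: [-3.134, 0.217, -0.0]
contact_force: [-0.0, 0.0, -0.1]
grip_width: 0.0631
```

Emit:
{"method": "send_rows", "body": {
  "moves": [0,0,0.7,0,0,0,1.4,0]
}}

```text
clock: 29.02
tcp_pos: [0.6508, -0.0307, -0.0003]
orientation: [-3.134, 0.217, 0.0]
contact_force: [0.0, -0.1, -0.5]
grip_width: 0.0629
```

Emit:
{"method": "send_rows", "body": {
  "moves": [0,0,0.5,0,0,0,0.5,0]
}}

```text
clock: 29.28
tcp_pos: [0.6509, -0.0308, -0.0006]
orientation: [-3.134, 0.217, -0.0]
contact_force: [-0.8, 1.0, 3.4]
grip_width: 0.0631
```

Emit:
{"method": "send_rows", "body": {
  "moves": [0,0,0,0,0,0,0,0,0,0,0,0,0,0,0,0],
  "hand": 0.0
}}

```text
clock: 29.78
tcp_pos: [0.6508, -0.0307, -0.0008]
orientation: [3.134, -0.217, -0.0]
contact_force: [-0.0, -0.1, 0.1]
grip_width: 0.0852
```

Emit:
{"method": "send_rows", "body": {
  "moves": [0,0,-8,0,0,0,-25,0,0,0,-50,0,0,0,-80,0,0,0,-95,-10,-20,-60,-95,-20,-20,-100,-95,-30,-20,-150,-95,-40],
  "hand": 0.0
}}

```text
clock: 30.78
tcp_pos: [0.6523, 0.121, 0.0967]
orientation: [3.017, 0.874, 0.003]
contact_force: [-0.5, 0.7, 0.7]
grip_width: 0.0852
```

```bash
python3 -c "
from v import *
o=r.get_obs();view('l6',[.647,-.031,.01],45); print(o['tcp_pos'])
fs={n:r.grab_frame(n) for n in('top','side')}; np.save('f3.npy',fs,allow_pickle=True)
"
```

```text
[0.65226422 0.12102885 0.09667702]
```

View pics/l6.png

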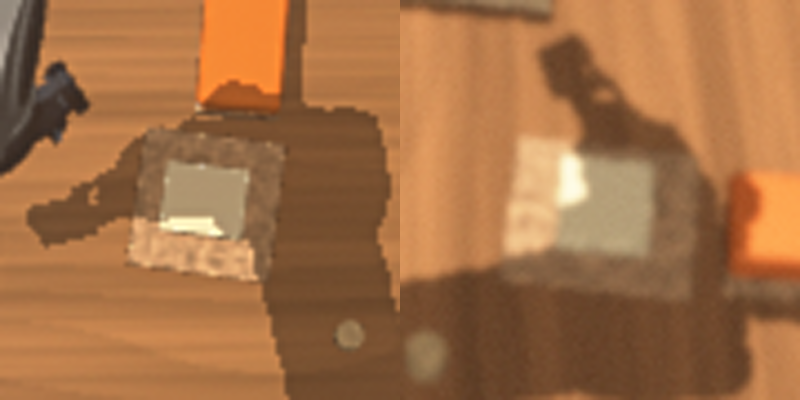

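```bash
python3 -c "
from v import *
fs=np.load('f3.npy',allow_pickle=True).item()
for n,cs in (('top',[(167,160),(248,170),(242,238),(160,227)]),('side',[(565,153),(656,160),(651,256),(557,249)])):
  f=fs[n];u,v=px(f,[.647,-.031,.01]).astype(int)
  w=np.array([loc(f,(u-45+((a[0]-(400 if n=='side' else 0))+.5)/400*90-.5,v-45+(a[1]+.5)/400*90-.5),.014 if n=='top' else .014) for a in cs])
  print(n,w.mean(0)); e=[np.hypot(*(w[i]-w[(i+1)%4]))*1e3 for i in range(4)]; print(e)
  d=w[0]-w[1] if n=='top' else w[0]-w[3]; print('yaw of y axis',np.degrees(np.arctan2(-d[0],d[1])))
go((.648,-.031),80,-8)
"
```

```text
top [ 0.648856   -0.03004898]
[np.float64(62.722854495810374), np.float64(53.4703356266766), np.float64(63.23207884308134), np.float64(52.80905763155408)]
yaw of y axis -7.862620917495525
side [ 0.64853081 -0.03414949]
[np.float64(54.04941489244014), np.float64(73.0567418122394), np.float64(53.72093337294147), np.float64(73.3810184067778)]
yaw of y axis -7.0209922749868685
xy [ 0.648 -0.031] shift [-84.8 127.1  15.7] turn -49.8 cur head -57.8 q [-0.77  0.72  0.73  1.73 -0.59  0.92 -0.8 ] tilt [0.0016 0.0005]
```

```bash
python3 -c "
from v import *
go((.6461,-.0513),70,-8)"
```

```text
xy [ 0.6461 -0.0513] shift [-97.3 143.3  25.7] turn -49.8 cur head -57.8 q [-0.77  0.72  0.73  1.73 -0.59  0.92 -0.8 ] tilt [0.0016 0.0005]
```

Emit:
{"method": "send_rows", "body": {
  "moves": [-30,40,10,-10,-60,80,20,-20,-98,130,25,-30,-98,145,25,-40,-98,145,25,-50,-98,145,25,-50,-98,145,25,-50],
  "hand": 0.2
}}

```text
clock: 31.85
tcp_pos: [0.6454, -0.0552, 0.0697]
orientation: [2.374, 2.057, -0.0]
contact_force: [-0.3, 0.5, 0.4]
grip_width: 0.0683
```

```bash
python3 -c "
from v import *
go((.6461,-.0513),20,-8)"
```

```text
xy [ 0.6461 -0.0513] shift [ 3.9  0.1 49.7] turn -0.2 cur head -8.2 q [-0.35  0.66  0.48  1.77 -0.4   0.81  0.18] tilt [ 0.0001 -0.0004]
```

Emit:
{"method": "send_rows", "body": {
  "moves": [3,0,12,0,3,0,25,0,3,0,38,0,3,0,48,0,3,0,50,0,3,0,50,0]
}}

```text
clock: 32.6
tcp_pos: [0.6461, -0.0515, 0.0192]
orientation: [2.37, 2.062, -0.0]
contact_force: [0.6, 0.2, -0.3]
grip_width: 0.0684
```

```bash
python3 -c "
from v import *
go((.6461,-.0513),5,-8)
view('l7',[.647,-.031,.01],35)"
```

```text
xy [ 0.6461 -0.0513] shift [ 0.2 -0.1 14.2] turn 0.1 cur head -7.9 q [-0.32  0.73  0.44  1.78 -0.44  0.73  0.21] tilt [-0.0001 -0.0001]
```

View pics/l7.png

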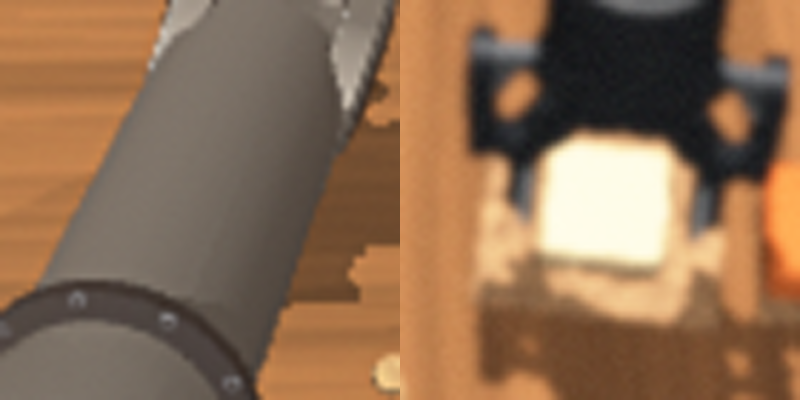

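Emit:
{"method": "send_rows", "body": {
  "moves": [0,0,5,0,0,0,10,0,0,0,13,0,0,0,14,0,0,0,14,0]
}}

```text
clock: 33.33
tcp_pos: [0.646, -0.0514, 0.0051]
orientation: [-2.369, -2.063, 0.0]
contact_force: [0.7, 0.5, -0.3]
grip_width: 0.0683
```

Emit:
{"method": "send_rows", "body": {
  "moves": [0,0,0,0,0,0,0,0,0,0,0,0,0,0,0,0],
  "hand": 1,
  "newtons": 20
}}

```text
clock: 33.83
tcp_pos: [0.6463, -0.0514, 0.0055]
orientation: [2.369, 2.062, 0.001]
contact_force: [-0.1, 0.0, 2.8]
grip_width: 0.0533
```

Emit:
{"method": "send_rows", "body": {
  "moves": [0,0,-5,0,0,0,-20,0,0,0,-40,0,0,0,-60,0,0,0,-70,0,0,0,-70,0]
}}

```text
clock: 34.58
tcp_pos: [0.6467, -0.0513, 0.0764]
orientation: [2.369, 2.062, 0.002]
contact_force: [-0.3, 0.0, -0.0]
grip_width: 0.0535
```

```bash
python3 -c "
from v import *
o=r.get_obs(); view('l8',o['tcp_pos'],30)
go(at('tray',0,-60),75,-7.8)"
```

```text
xy [0.56  0.181] shift [ 218.1 -116.9    0. ] turn -0.1 cur head -7.9 q [-0.36  0.66  0.48  1.77 -0.4   0.82  0.18] tilt [-0.0007  0.0002]
```

View pics/l8.png

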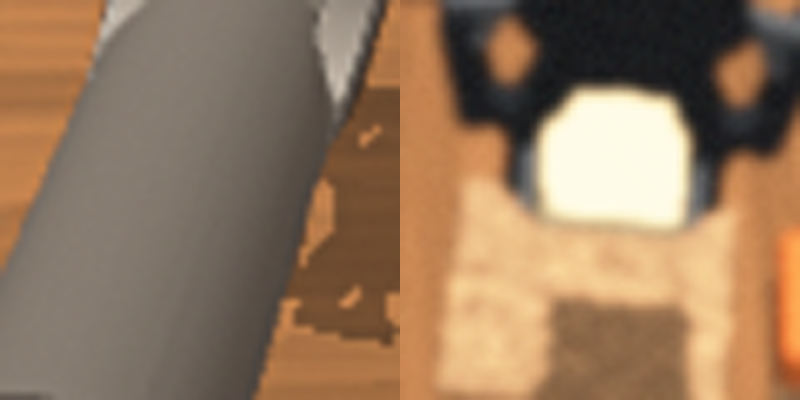

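```bash
python3 -c "
from v import *
off([(140,215),(290,226)],30,-7.9,.009)
off([(140,222),(290,230)],30,-7.9,-.0005)"
```

```text
xoff -23.9 yoff -17.0
xoff 31.1 yoff -14.8
xoff -23.6 yoff -12.0
xoff 31.7 yoff -8.3
```

Emit:
{"method": "send_rows", "body": {
  "moves": [40,-20,0,0,80,-45,0,0,120,-68,0,0,165,-90,0,0,200,-108,0,0,218,-117,0,0,218,-117,0,0,218,-117,0,0]
}}

```text
clock: 35.78
tcp_pos: [0.561, 0.1783, 0.0753]
orientation: [2.371, 2.059, -0.001]
contact_force: [-0.0, -1.0, -0.4]
grip_width: 0.0531
```

Emit:
{"method": "send_rows", "body": {
  "moves": [0,0,10,0,0,0,20,0,0,0,30,0,0,0,30,0]
}}

```text
clock: 36.28
tcp_pos: [0.5595, 0.1802, 0.044]
orientation: [-2.369, -2.062, 0.003]
contact_force: [-0.1, 1.3, 0.6]
grip_width: 0.0533
```

```bash
python3 -c "
from v import *
o=r.get_obs(); view('l9',o['tcp_pos'],45)
go(at('tray',0.3,-59.5),28,-7.8)"
```

```text
xy [0.5603 0.1815] shift [ 0.9 -0.  17.1] turn -0.1 cur head -7.9 q [-0.77  0.62  0.47  1.93 -0.42  0.69 -0.18] tilt [-0.0003 -0.0002]
```

View pics/l9.png

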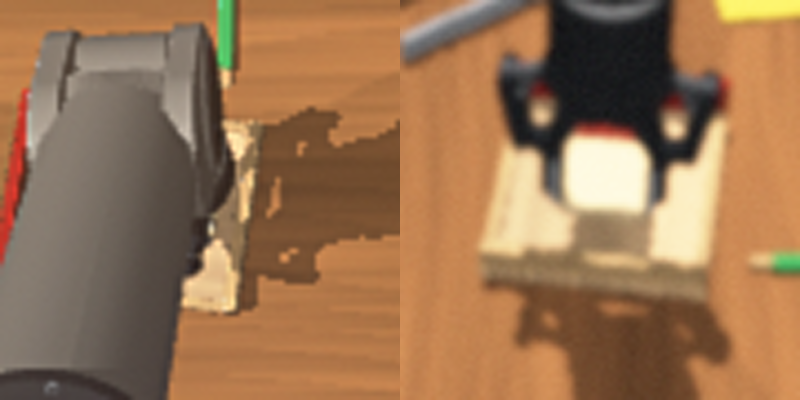

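Emit:
{"method": "send_rows", "body": {
  "moves": [1,0,5,0,1,0,10,0,1,0,14,0,1,0,16,0,1,0,16,0]
}}

```text
clock: 37.0
tcp_pos: [0.5603, 0.1816, 0.0291]
orientation: [-2.37, -2.063, 0.0]
contact_force: [0.4, -0.1, 0.1]
grip_width: 0.053
```

Emit:
{"method": "send_rows", "body": {
  "moves": [0,0,1,0,0,0,2,0,0,0,3,0]
}}

```text
clock: 37.38
tcp_pos: [0.5604, 0.1817, 0.0262]
orientation: [2.37, 2.063, 0.0]
contact_force: [-0.1, 0.4, -0.9]
grip_width: 0.0533
```

Emit:
{"method": "send_rows", "body": {
  "moves": [0,0,1,0,0,0,2,0]
}}

```text
clock: 37.62
tcp_pos: [0.5604, 0.1817, 0.0242]
orientation: [2.369, 2.063, 0.0]
contact_force: [-0.5, -0.4, 0.6]
grip_width: 0.0531
```

Emit:
{"method": "send_rows", "body": {
  "moves": [0,0,1,0,0,0,2,0]
}}

```text
clock: 37.88
tcp_pos: [0.5603, 0.1815, 0.0223]
orientation: [-2.37, -2.063, 0.0]
contact_force: [-0.5, -0.7, 2.2]
grip_width: 0.053
```

Emit:
{"method": "send_rows", "body": {
  "moves": [0,0,1,0,0,0,2,0]
}}

```text
clock: 38.12
tcp_pos: [0.5603, 0.1814, 0.0202]
orientation: [2.37, 2.062, -0.0]
contact_force: [-1.0, -1.8, 3.3]
grip_width: 0.0529
```

Emit:
{"method": "send_rows", "body": {
  "moves": [0,0,1,0,0,0,2,0]
}}

```text
clock: 38.38
tcp_pos: [0.5604, 0.1814, 0.0182]
orientation: [2.37, 2.062, -0.0]
contact_force: [-0.6, -2.5, 2.5]
grip_width: 0.0529
```

Emit:
{"method": "send_rows", "body": {
  "moves": [-0.7,0,1,0,-0.7,0,2,0]
}}

```text
clock: 38.62
tcp_pos: [0.5603, 0.1812, 0.0162]
orientation: [-2.369, -2.063, -0.0]
contact_force: [-1.0, -1.7, 2.2]
grip_width: 0.0533
```

```bash
python3 -c "
from v import *
o=r.get_obs(); view('l10',o['tcp_pos']+[0,.03,0],35);print(o['tcp_pos'],o['contact_force'])"
```

```text
[0.56032032 0.18121355 0.01620211] [-1.00045896 -1.69274493  2.17882144]
```

View pics/l10.png

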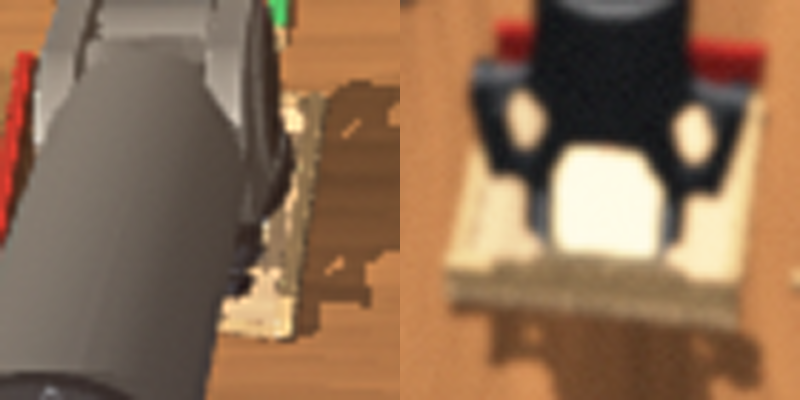

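Emit:
{"method": "send_rows", "body": {
  "moves": [-0.5,0,1,0,-0.5,0,2,0]
}}

```text
clock: 38.98
tcp_pos: [0.5604, 0.1809, 0.0143]
orientation: [-2.369, -2.063, -0.001]
contact_force: [-0.9, 0.7, 4.0]
grip_width: 0.0533
```

Emit:
{"method": "send_rows", "body": {
  "moves": [-0.4,0,1,0,-0.4,0,1.6,0]
}}

```text
clock: 39.22
tcp_pos: [0.5603, 0.1802, 0.0126]
orientation: [2.369, 2.063, 0.001]
contact_force: [-0.4, 1.3, 3.0]
grip_width: 0.0531
```

Emit:
{"method": "send_rows", "body": {
  "moves": [0,0,0.5,0,0,0,1,0]
}}

```text
clock: 39.48
tcp_pos: [0.5603, 0.1801, 0.0117]
orientation: [2.369, 2.063, 0.0]
contact_force: [-0.9, 1.6, 3.0]
grip_width: 0.0532
```

Emit:
{"method": "send_rows", "body": {
  "moves": [0.3,0,0.4,0,0.3,0,0.8,0]
}}

```text
clock: 39.72
tcp_pos: [0.5603, 0.1801, 0.0112]
orientation: [2.37, 2.062, -0.0]
contact_force: [-1.1, -0.9, 9.7]
grip_width: 0.0534
```

Emit:
{"method": "send_rows", "body": {
  "moves": [0,0,0.4,0,0,0,0.7,0]
}}

```text
clock: 39.98
tcp_pos: [0.5604, 0.1801, 0.0111]
orientation: [-2.37, -2.062, -0.0]
contact_force: [-3.4, -1.1, 12.9]
grip_width: 0.0534
```

Floor contact. I'll ease off, let go and retreat clear of the tray.

Emit:
{"method": "send_rows", "body": {
  "moves": [0,0,-0.8,0,0,0,-0.8,0]
}}

```text
clock: 40.22
tcp_pos: [0.5603, 0.1801, 0.0112]
orientation: [2.37, 2.062, 0.0]
contact_force: [-1.2, -1.6, 5.6]
grip_width: 0.0534
```

Emit:
{"method": "send_rows", "body": {
  "moves": [0,0,0,0,0,0,0,0,0,0,0,0],
  "hand": 0.25
}}

```text
clock: 40.6
tcp_pos: [0.5599, 0.1804, 0.0106]
orientation: [-2.369, -2.063, 0.001]
contact_force: [-0.2, -0.4, -0.7]
grip_width: 0.0642
```

Emit:
{"method": "send_rows", "body": {
  "moves": [0,0,-5,0,0,0,-20,0,0,0,-50,0,0,0,-90,0,-50,0,-100,0,-110,0,-100,0,-170,0,-100,0,-230,-20,-100,0]
}}

```text
clock: 41.6
tcp_pos: [0.51, -0.0463, 0.1124]
orientation: [2.368, 2.061, 0.004]
contact_force: [1.3, -1.4, 0.6]
grip_width: 0.0639
```

Emit:
{"method": "send_rows", "body": {
  "moves": [-60,0,-20,0,-120,0,-20,0,-120,0,-20,0,-120,0,-20,0]
}}

```text
clock: 42.1
tcp_pos: [0.4927, -0.1626, 0.1315]
orientation: [2.37, 2.062, 0.002]
contact_force: [0.8, 0.3, 0.1]
grip_width: 0.0642
```

```bash
python3 -c "
from v import *
view('l11',[.568,.24,.01],40)
fs={n:r.grab_frame(n) for n in('top','side')}; np.save('f4.npy',fs,allow_pickle=True)
for n in fs: cv2.imwrite(f'pics/end_{n}.png',fs[n]['img'][:,:,::-1])
o=r.get_obs();print(o['tcp_pos'])"
```

```text
[ 0.4928974  -0.16113191  0.13087738]
```

View pics/l11.png

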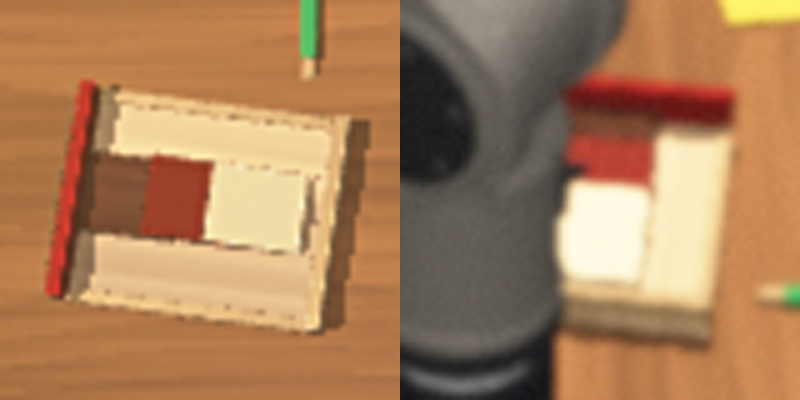

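View pics/end_top.png

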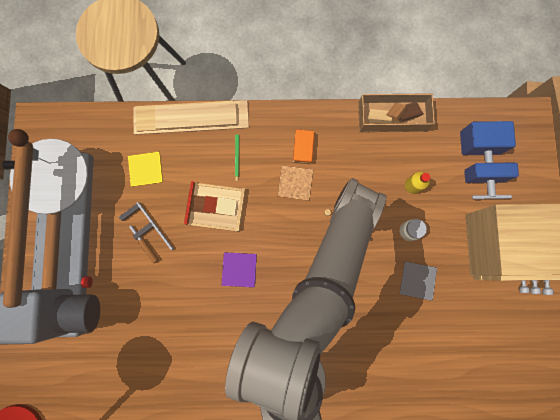

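View pics/end_side.png

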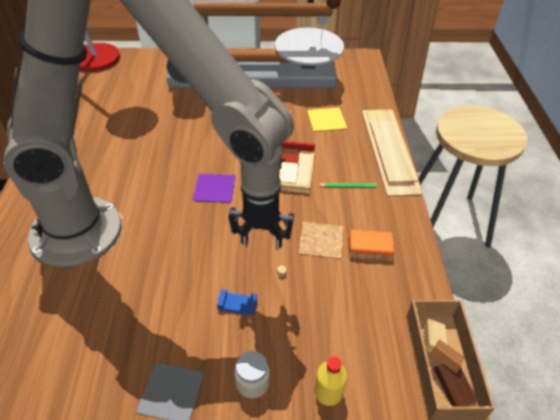

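```bash
python3 -c "
from v import *
fs=np.load('f4.npy',allow_pickle=True).item(); f=fs['top'];u,v=px(f,[.568,.24,.01]).astype(int)
I=cv2.resize(f['img'][v-24:v+24,u-32:u+32],None,fx=12,fy=12,interpolation=cv2.INTER_CUBIC)[:,:,::-1]; cv2.imwrite('pics/l12.png',I)
t=np.radians(-7.7)
def ty(a,z):
  w=loc(f,(u-40+(a[0]+.5)/400*80-.5,v-40+(a[1]+.5)/400*80-.5),z); d=(w-[.5672,.2401])*1e3
  return (d[0]*np.cos(t)+d[1]*np.sin(t)).round(1),(-d[0]*np.sin(t)+d[1]*np.cos(t)).round(1)
for nm,a,z in [('mid hi top L',(142,235),.033),('mid hi top R',(153,155),.033),('light hi top',(206,240),.0325),('light hi R',(212,162),.0325),('light low top',(299,251),.0177),('light low R',(308,174),.0177)]: print(nm,ty(a,z))
"
```

```text
mid hi top L (np.float64(-26.5), np.float64(32.8))
mid hi top R (np.float64(27.8), np.float64(33.6))
light hi top (np.float64(-24.6), np.float64(-9.7))
light hi R (np.float64(28.0), np.float64(-6.0))
light low top (np.float64(-22.5), np.float64(-70.0))
light low R (np.float64(30.2), np.float64(-68.7))
```

View pics/l12.png

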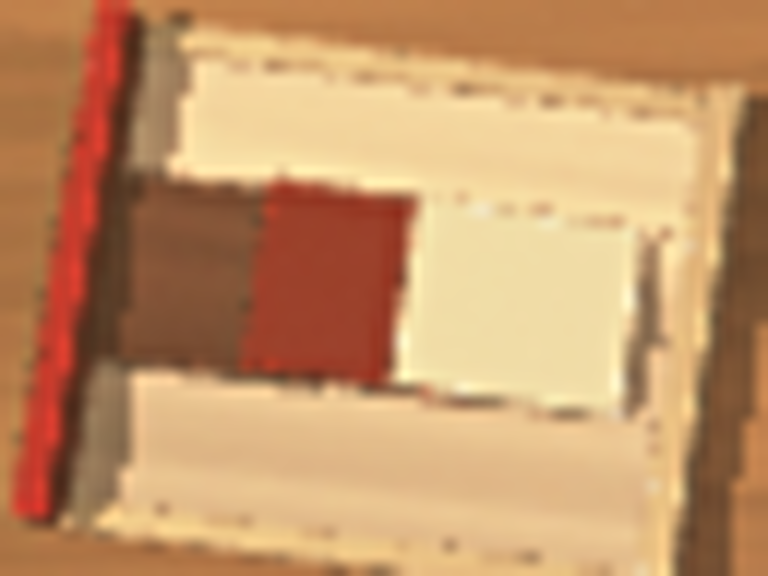

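```bash
python3 -c "
from v import *
r.hand_in(); print(r.get_obs()['clock'])"
```

```text
the job is handed in; nothing more can be done
the job is handed in; nothing more can be done
```

I set out all three blanks as a shingled row along the middle of the tray, in the order you asked, and handed the job in at about 42 s. No verdict came back.

- **Dark blank:** I laid it flat and nudged it against the red fence, at about 6 N.
- **Reddish blank:** I gripped it near one end and lowered it so that it pivoted down onto the dark one. Its low end then rested on the tray floor.
- **Pale blank:** I lifted it out of the cradle by its ends, set it down in the middle of the cork pad and let go. I then took it again by its sides and laid it over the reddish blank in the same way.

My last checks, from the top view:

| Check | Result |
|---|---|
| Reddish over dark | about 19–21 mm (a third is 21 mm) |
| Pale over reddish | about 21–23 mm |
| Sideways position | within about 4 mm of the tray's middle line |
| Low end of pale blank | on the floor, about 13 mm short of the end wall |

- **Forces:** the measured tool force was never more than about 13 N. That happened as the reddish and pale blanks' low ends met the floor, so I eased off before opening the fingers.
- **Clear of the work:** the gripper was raised well away from everything, and nothing else on the bench looked disturbed.

**Checks that disagreed:** the two cameras differed by up to 4 mm in y on single objects, and the calibration is only good to about 2 mm. I checked positions against the contact forces as well. The side view of the finished row was partly hidden by the arm, so the final overlaps rest on the top view and the arm's own readings.

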